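Release the ratchet clamp and take out the glued heel block

TASK

The glue on the layered wooden heel block has set. Squeeze the clamp's pawl tail against its upright grip so the pawl lifts off the rack, slide the jaw all the way back while it is squeezed, then take the heel block out of the sloping jig and set it down gently (do not let it drop) in the shallow wooden tray, standing on its flat side. Open the clamp before pulling at the block, and leave the bottle, the thread spool and the wax block where they are.

Things in the scene. Friction and masses are not known exactly. Their poses are not given: they have to be found in the camera images.
- jig: fixed wooden gluing jig, 150 mm (x) by 276 mm (y); origin on the bench under its middle, z up, y along the clamp toward the fixed jaw; its plywood bed slopes up at 25 degrees toward +x, away from the robot. All the clamp's parts stand square to the bed.
- bed_frame (a point): middle of the sloping bed's surface, 60 mm above the jig's origin; x up the slope, y along the clamp toward the fixed jaw, z square out of the bed (leaning 25 degrees toward the robot). Bed surface x -65 to 95, y -130 to 130 mm. An 8 mm high toe strip at x -31.5 to -23.5, y 39 to 89 mm stops the heel block from below. Steel rail along y, saw teeth 8 mm apart, tops 15 mm above the bed.
- back_board (a point): middle of the top edge of the plywood back board, along the whole upper end of the bed: inner face 80 mm up the slope from the clamp's centre line, 10 mm thick, 75 mm high square to the bed. It leaves no room for a hand pointing straight down at the work; one square to the bed has room. Axes as bed_frame.
- fixed_jaw (a point): middle of the fixed jaw's cork face, 29 mm above the bed; the dark steel jaw is 42 mm wide (x), 56 mm high, 28 mm thick, toward +y; axes as bed_frame
- grip (a point): on the sliding jaw, moves with it; axes as bed_frame, 75 mm square above the bed: middle of grip and pawl tail when squeezed together (23 mm thick along y then, 41 mm at rest). The upright grip (22 mm wide along x, top 20 mm above this point, steel with a dark wood face) has its outer face 11.5 mm to +y of the point. Fingertips 20 mm below this point still clear everything.
- pawl_tail (a point): middle of the steel pawl tail (20 mm wide, 8 mm thick), 90 mm square above the bed, moves with it. It stands on the grip's -y side and leans away at rest, outer face near the top 29 mm to -y of point grip; squeezed home 11.5 mm to -y, square to the bed. Squeezing takes 5 N at first, 10 N at the end.
- sliding_jaw (a joint): metres the sliding jaw has gone back (bed -y) from its clamped place; 0 clamped, 0.040 at its stop. 4 N friction with the pawl lifted; on letting go the tail may push it up to 10 mm forward; it locks if pulled with the pawl down.
- pawl (a joint): pawl angle in rad: 0 tooth seated in the rack, clear of the teeth above 0.2, 0.25 tail squeezed home to the grip; a spring returns it, so it must stay squeezed while the jaw slides. The work loads the undercut teeth: to lift, the jaw yields 3 mm to +y (sprung pad, 10 to 18 N). A hand centred within 5 mm of grip does it; one centred on the pair at rest (9 mm to -y) binds part way until shifted to +y
- heel_block: loose heel block of six glued wood layers, 46 (x) by 36 (y, across layers) by 51 mm (z), 0.12 kg; origin in the middle of its flat side, z from there into the block; straight sides to 28 mm, then a half circle about y. In the clamp its flat side is on the bed and its axes are the bed's; its x sides (46 mm apart) are free, above the 8 mm toe strip; pad and fixed jaw are at its y sides.
- tray: fixed shallow open wooden tray, 160 mm (x) by 130 mm (y) outside, 28 mm high, walls 6 mm, inner floor 6 mm above the bench; origin in the middle of its underside, on the bench. A fixed wooden partition with upright tool handles (to about 0.2 m high) stands between tray and jig: carry the block over it
- care_bottle: bystander: cream-coloured bottle, 34 x 56 x 112 mm, origin under its middle
- spool: bystander: pale thread spool standing up, 29 mm across, 41 mm high, origin under its middle
- wax: bystander: wax block, 32 x 50 x 18 mm, origin under its middle
There are look-alikes about, which are no part of the job. Leave any green look-alike of the heel_block alone.

How it is judged (in metres and radians):
On the way, in this order (a step that is already met when the one before it is completed fails the run):
1. the pawl is lifted and the jaw is slid back at least 34 mm (value of joint sliding_jaw above 0.034 m), for 0.1 s.
2. the heel block is lifted clear of the jig (z of heel_block in the frame of bed_frame above 0.06 m), for 0.1 s.
At the end, for the whole second after the job is handed in: The heel block stands released and at rest on its flat side (within 0.15 rad of upright) on the tray's floor, inside its walls (origin within 60 mm in x and 45 mm in y of the tray's middle), and the sliding jaw is still at least 18 mm back (x of heel_block in the frame of tray between -0.06 and 0.06 m and y of heel_block in the frame of tray between -0.045 and 0.045 m and height (world z) of heel_block between 0.002 and 0.012 m and angle between heel_block's own z axis and vertical below 0.15 rad and linear speed of heel_block below 0.02 m/s and value of joint sliding_jaw above 0.018 m); the robot touches nothing.
It fails at once if the heel block is pulled out of place (more than 12 mm) before the jaw is slid back (15 mm) (distance of heel_block from where it was at the start of the episode above 0.012 m and value of joint sliding_jaw below 0.015 m).
It fails at once if the heel block is dropped: it falls freely, faster than 0.7 m/s, not in the fingers (linear speed of heel_block above 0.7 m/s and contact force between heel_block and the fingers below 0.1 N).
It fails at once if the cream-coloured bottle is moved more than 30 mm or tipped (distance of care_bottle from where it was at the start of the episode above 0.03 m or angle between care_bottle's own z axis and vertical above 0.3 rad).
It fails at once if the thread spool is moved more than 30 mm or tipped (distance of spool from where it was at the start of the episode above 0.03 m or angle between spool's own z axis and vertical above 0.3 rad).
It fails at once if the wax block is moved more than 30 mm or tipped (distance of wax from where it was at the start of the episode above 0.03 m or angle between wax's own z axis and vertical above 0.3 rad).
It also fails if it takes over 64 s, if anything falls off the work surface, if the arm or the gripper's body presses on something with over 40 N, if the wrist force passes 120 N, or if a joint passes its speed limit or range.

ROBOT

A 6-joint arm with a two-finger parallel gripper is mounted at the origin on a cart in front of the work surface, level with it; the furniture and walls round the work are solid. World frame = base frame: x ahead of the robot, y to its left, z up, the work surface at z = 0. Lengths are in mm, angles in rad, forces in N, time in s.
With the tool pointing down it reaches from about 350 to 875 mm from the base axis. Payload 4.2 kg.
Tool frame: the origin (TCP) lies midway between the tips of the shut fingers; the grasp point (between the pads) lies 19 mm behind it; z points along the fingers, y is the direction in which the jaws open and shut (so a half turn about z gives the same grasp; the last joint's range is limited). The gripper opens to 85 mm and grips with 20 to 120 N. Pads are 22 mm wide; open, the fingers measure 114 mm over their backs; the gripper's body (76 mm by 85 mm) begins 54 mm behind the grasp point. The pads swing forward as they close: fully open they stand 13 mm farther back than shut.
Start: joints at [1.555, 0.385, 0.008, 0, -1.194, -0.259], TCP at [169.565, 601.537, 231.312] pointing down, gripper open.
Joint ranges: [-3.14, 3.14], [-1.21, 2.06], [-1.07, 1.41], [-3.16, 2.05], [-2.99, -0.16], [-3.1, 3.1]. Speed limits (rad/s): [2.79, 2.79, 3.14, 3.14, 3.14, 3.14].

INTERFACE

Orientations are given as a unit quaternion [x, y, z, w].
In Python, from bench import arm gives the robot as it stands. The module is installed in compiled form; this text tells all that it offers.
- The arm moves only by the tool drive_tool, never from a script. Its argument "moves" is a list that holds one entry, the list of rows, each a list of 7 numbers: the opening, from 0 (shut) to 1 (fully open), then the shift along the tool's x, y, z in m, then the turn, a rotation vector about the tool's x, y, z in rad. In form: [[[hand, dx, dy, dz, wx, wy, wz], ...]]. A call has 1 to 20 rows; each row shifts and turns the pose as measured when the row begins, along the tool's axes as they then stand; what a row does not reach is not made up. A row lasts 1/10 s, in which the tool goes at most 50 mm and 8.59 degrees, less where a joint would pass 70% of its speed; a pose out of reach is approached as far as the arm can. A call with a gripper value outside its range is refused whole. The fingers move at their own pace and stop on an object; the grip force is fixed at half the most. Time passes only in rows, so rows that do not move let the fingers close. It gives the time, the measured TCP pose, the force and the opening at its end, in the units of the state.
- arm.read_state(): the state, without advancing time (a new reading comes with each control period).
- arm.get_image(name): name is "scene" or "top" or "wrist"; returns (picture, depth): 400x640x3 uint8, red, green, blue; 400x640 float32, mm along the optical axis (not along the pixel's ray), 0 where there is no reading.
- arm.camera_params(name): a dict with "fov_y" (degrees; the focal length in pixels is half the picture's height over the tangent of half this angle, whatever the lens; pixels are square), "cx", "cy" (the principal point, pixels), "world_from_camera" (4x4, takes a point from camera to world coordinates); the wrist camera has in their place "T_tool_cam" (4x4, takes a point from camera to tool coordinates, whose origin is the TCP and whose axes are the flange's). Camera axes: x right, y down, z forward; pixel columns grow to the right and rows downward; lengths in mm; the calibration is good to about 2 mm. A picture is of the moment at which its call begins: read the wrist's pose just before it. camera_params takes no time and is no camera call.
- arm.job_done(): hands the job in, once; it reports no verdict.
The state is a dict: "clock": time; "joints": joint angles; "joint_vel": joint speeds; "joint_efforts": joint torques, N m; "position": TCP position; "ee_rot": TCP orientation; "contact_force": force on the tool from outside, world axes, zero at the start; "wrist_torque": the same for the moment, N m; "gripper_width": finger opening in mm.
Only numpy, scipy, OpenCV 4.12 (cv2) and the standard library are available. Lean on these libraries where they do the work, as an engineer would, in place of code of your own. Each camera call takes 0.05 s, during which the arm holds its last target.

## Working session

There is one attempt and no reset: what is moved stays moved. The work goes in short steps, Python scripts to look and compute and a tool call to move; the robot and the scene stay as the last step left them, time stands still between calls to the robot, and variables do not carry over. Pictures are saved under pics/ and viewed, and the job is handed in when it is done.

Besides the shell and the picture viewer there is one more tool, called after ">>>" as name([rows], argument=value, ...), one row to a line, values as JSON. drive_tool: Moves the arm, as the interface text tells. Its arguments: {"type":"object","properties":{"moves":{"type":"array","items":{"type":"array","items":{"type":"array","items":{"type":"number"}}}}},"required":["moves"]}

```bash
mkdir -p pics
cat > h.py <<'E'
import numpy as np, cv2
from bench import arm
from scipy.spatial.transform import Rotation as R
def cam(name):
    p=arm.camera_params(name)
    f=200/np.tan(np.radians(p['fov_y'])/2)
    return p,f
def snap(name,tag):
    s=arm.read_state()
    im,d=arm.get_image(name)
    p,f=cam(name)
    if name=='wrist':
        T=np.eye(4);T[:3,:3]=R.from_quat(s['ee_rot']).as_matrix();T[:3,3]=s['position']
        W=T@np.array(p['T_tool_cam'])
    else: W=np.array(p['world_from_camera'])
    np.savez(f'pics/{tag}.npz',im=im,d=d,W=W,f=f,cx=p['cx'],cy=p['cy'])
    cv2.imwrite(f'pics/{tag}.png',im[:,:,::-1])
    return im,d
def load(tag): return np.load(f'pics/{tag}.npz')
def cloud(tag):
    z=load(tag);d=z['d'];v,u=np.mgrid[:400,:640]
    P=np.stack([(u-z['cx'])/z['f']*d,(v-z['cy'])/z['f']*d,d,np.ones_like(d)],-1)@z['W'].T
    P=P[...,:3].copy();P[d==0]=np.nan
    return z['im'],P
def crop(tag,u0,v0,u1,v1,k,out):
    im=load(tag)['im'][v0:v1,u0:u1,::-1]
    cv2.imwrite(f'pics/{out}.png',cv2.resize(im,None,fx=k,fy=k,interpolation=cv2.INTER_CUBIC))
E
python3 - <<'E'
from h import *
print(arm.read_state())
for n in ('scene','top','wrist'):
    snap(n,n+'0'); print(n,arm.camera_params(n))
E
```

```text
{'clock': 0.0, 'joints': array([ 1.55461579e+00,  3.85553030e-01,  6.59408402e-03, -4.97753351e-04,
       -1.19400693e+00, -2.58588444e-01]), 'joint_vel': array([-2.98108846e-05, -8.84910354e-04,  4.35702141e-04,  1.14988754e-03,
       -1.41323325e-03,  2.09949556e-03]), 'joint_efforts': array([-2.49475042e-04, -3.92285299e+01,  1.88401204e+01,  4.18619111e+00,
       -4.61751537e-03,  4.39745349e-06]), 'position': array([169.40810121, 600.97865624, 230.21148499]), 'ee_rot': array([ 9.90564397e-01, -1.37043591e-01, -9.84641660e-05,  1.10478643e-03]), 'contact_force': array([ 0.43351182, -0.66171019, -0.07869741]), 'wrist_torque': array([-0.0482917 ,  0.01837972,  0.05993337]), 'gripper_width': 85.26885054772461}
scene {'fov_y': 45.696234517724406, 'cx': 314.5115168136512, 'cy': 190.04804317916938, 'world_from_camera': array([[-6.70571320e-01,  5.57348960e-01, -4.89587828e-01,
         1.23189811e+03],
       [ 7.41609517e-01,  5.20270619e-01, -4.23478225e-01,
         4.87624805e+02],
       [ 1.86930142e-02, -6.47055345e-01, -7.62213849e-01,
         1.26019162e+03],
       [ 0.00
[... 262 characters left out ...]

       [-9.99803188e-01, -1.80920714e-02, -8.14015454e-03,
        -1.48282791e+02],
       [ 1.01022702e-02, -1.11152964e-01, -9.93751962e-01,
         1.25782738e+03],
       [ 0.00000000e+00,  0.00000000e+00,  0.00000000e+00,
         1.00000000e+00]])}
wrist {'fov_y': 70.43754069685826, 'cx': 321.53135529434275, 'cy': 201.11648700236614, 'T_tool_cam': array([[ 7.07312654e-04, -9.51050175e-01, -3.09035702e-01,
         7.91568131e+01],
       [ 9.99999740e-01,  7.16648856e-04,  8.33025120e-05,
        -6.50697176e-01],
       [ 1.42245213e-04, -3.09035680e-01,  9.51050434e-01,
        -1.42370976e+02],
       [ 0.00000000e+00,  0.00000000e+00,  0.00000000e+00,
         1.00000000e+00]])}
```

View pics/scene0.png

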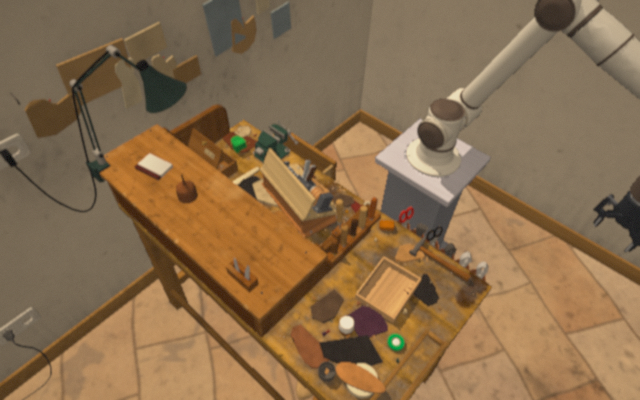

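View pics/top0.png

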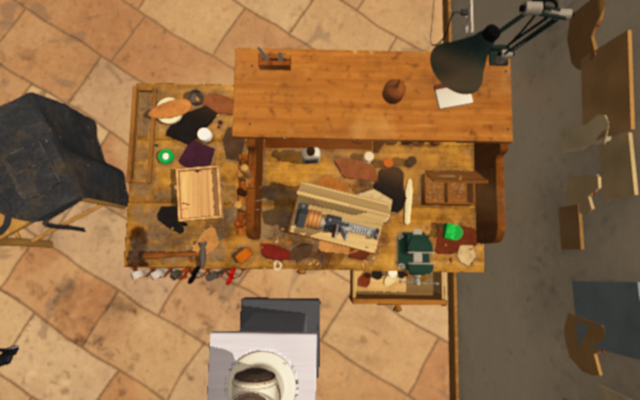

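View pics/wrist0.png

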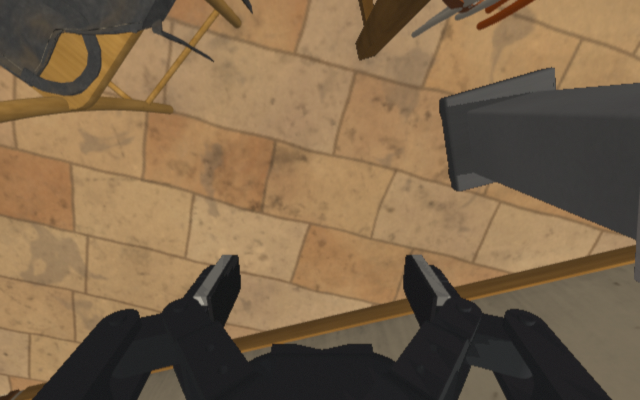

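Run:
```python
from h import *
crop('top0',230,130,500,280,2.9,'c1')
crop('top0',120,80,260,290,2.8,'c2')
crop('scene0',220,110,440,320,2.8,'c3')
im,P=cloud('top0')
for u,v in [(198,192),(184,192),(212,192),(315,218),(340,215),(270,90),(310,152),(205,134),(345,200),(250,190),(368,158),(237,180),(300,245),(400,255)]:
    print((u,v),np.round(P[v,u]))
```

```text
(198, 192) [569. 213.   6.]
(184, 192) [568. 257.   4.]
(212, 192) [569. 169.  11.]
(315, 218) [ 489. -149.  106.]
(340, 215) [ 501. -221.   71.]
(270, 90) [822. -22. 207.]
(310, 152) [ 678. -131.  108.]
(205, 134) [740. 188.  51.]
(345, 200) [ 537. -230.  144.]
(250, 190) [559.  30. 154.]
(368, 158) [ 678. -306.   41.]
(237, 180) [609.  95.   3.]
(300, 245) [ 412. -105.    8.]
(400, 255) [ 387. -408.   11.]
```

View pics/c1.png

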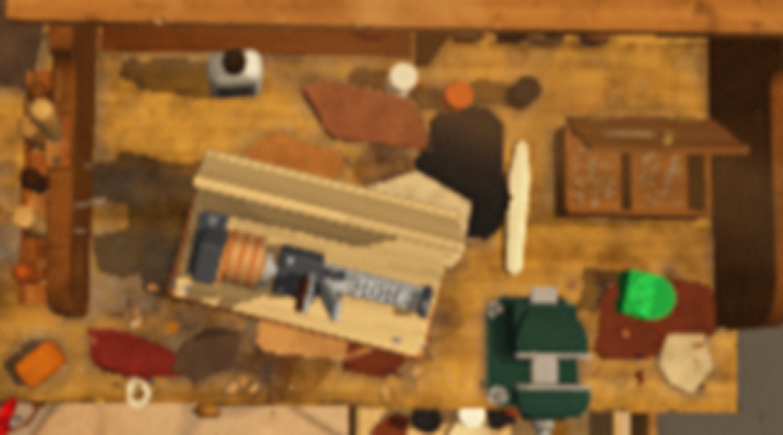

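View pics/c2.png

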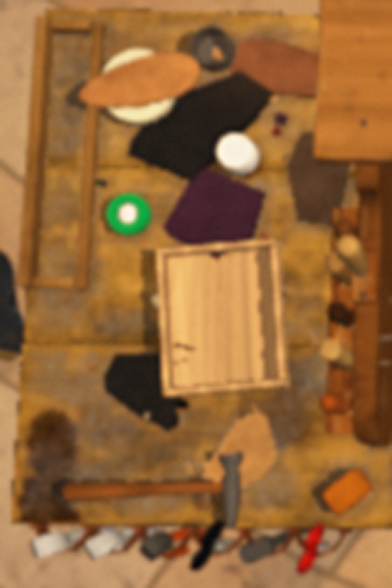

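View pics/c3.png

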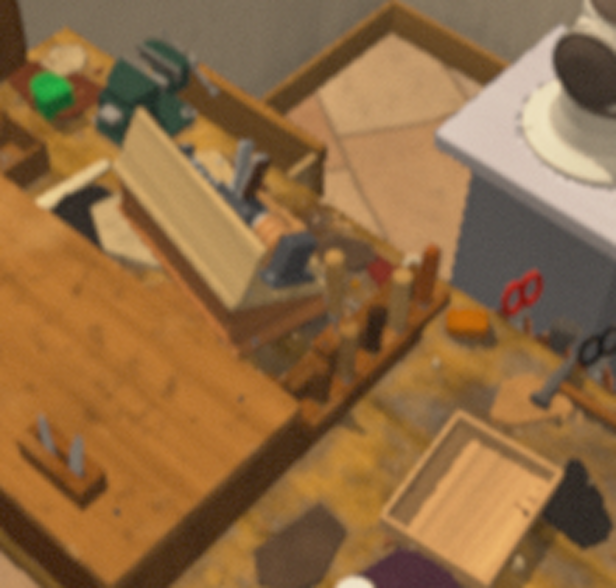

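Run:
```python
from h import *
im,P=cloud('top0')
sub=P[175:260,280:400].reshape(-1,3)
sub=sub[np.isfinite(sub).all(1)]
z=sub[sub[:,2]>15]
# ransac plane tilt 25deg bed
rng=np.random.default_rng(0)
def ran(pts,cond,tol=2,n=3000):
    best=None;bc=0
    for _ in range(n):
        a=pts[rng.choice(len(pts),3,False)]
        nn=np.cross(a[1]-a[0],a[2]-a[0]);l=np.linalg.norm(nn)
        if l<50: continue
        nn/=l; nn*=np.sign(nn[2])
        if not cond(nn): continue
        c=(abs((pts-a[0])@nn)<tol)
        if c.sum()>bc: bc=c.sum();best=c
    q=pts[best];m=q.mean(0);nn=np.linalg.svd(q-m)[2][2];nn*=np.sign(nn[2]);return nn,m,best
n,m,b=ran(z,lambda n:0.85<n[2]<0.95)
print('bed',n,m,b.sum(),'tilt',np.degrees(np.arccos(n[2])),'yaw of n',np.degrees(np.arctan2(-n[1],-n[0])))
r=z[~b]
# board top edge: points highest along n 
h=(z-m)@n
top=z[(h>68)&(h<82)]
print(len(top),np.percentile(h,[50,90,99]))
q=top;c=q.mean(0);d=np.linalg.svd(q-c)[2];print(c,d[0],np.degrees(np.arctan2(-d[0][0],d[0][1])), np.ptp((q-c)@d[0]))
```

```text
bed [-0.40690238  0.09777023  0.90822433] [ 484.64642595 -222.99222803   63.10578272] 1446 tilt 24.738890835537216 yaw of n -13.510865073817913
410 [ 3.99585994 68.60608591 89.10545958]
[ 521.28410616 -222.4478916   161.25003756] [-0.23934652 -0.97092343 -0.00457623] 166.15187722618336 258.5067080055676
```

```bash
cat >> h.py <<'E'
psi=np.radians(-13.7)
def bedR(p=psi):
    return (R.from_euler('z',p)*R.from_euler('y',-25,degrees=True)).as_matrix()
def pose():
    s=arm.read_state();return np.array(s['position']),R.from_quat(s['ee_rot'])
def down(yaw):  # tool down, tool x at yaw deg
    x=np.array([np.cos(np.radians(yaw)),np.sin(np.radians(yaw)),0]);z=np.array([0,0,-1.]);return R.from_matrix(np.stack([x,np.cross(z,x),z],1))
def frm(x,z): 
    return R.from_matrix(np.stack([x,np.cross(z,x),z],1))
def rows(wps,hand=1,step=45,ang=7.5,start=None,quiet=False):
    p,r=start or pose(); out=[]
    for tp,tr in wps:
        tp=np.array(tp,float)
        d=tp-p; rv=(r.inv()*tr).as_rotvec()
        n=max(1,int(np.ceil(max(np.linalg.norm(d)/step,np.degrees(np.linalg.norm(rv))/ang))))
        rr=r
        for i in range(n):
            o=np.r_[hand,rr.inv().apply(d/n)/1000,rv/n]
            out.append([round(float(x),4) for x in o])
            rr=rr*R.from_rotvec(rv/n)
        p,r=tp,tr
    if not quiet:
        print(len(out)); print(str(out).replace(' ',''))
    return out
E
python3 - <<'E'
from h import *
B=bedR(); xb,yb,n=B.T
O=np.array([477,-212,58.])
w=[([169,601,430],down(-15.7))]
for az,rad in [(60,615),(45,600),(30,580),(15,560),(0,520),(-12,490)]:
    a=np.radians(az); w.append(([rad*np.cos(a),rad*np.sin(a),430],down(az-90)))
rows(w)
E
```

```text
28
[[1.0,-0.0001,0.0001,-0.0399,0.0003,-0.0,-0.0002],[1.0,-0.0001,0.0001,-0.0399,0.0003,-0.0,-0.0002],[1.0,-0.0001,0.0001,-0.0399,0.0003,-0.0,-0.0002],[1.0,-0.0001,0.0001,-0.0399,0.0003,-0.0,-0.0002],[1.0,-0.0001,0.0001,-0.0399,0.0003,-0.0,-0.0002],[1.0,0.038,0.0071,0.0,0.0,0.0,0.0624],[1.0,0.0383,0.0047,0.0,0.0,0.0,0.0624],[1.0,0.0385,0.0023,0.0,0.0,0.0,0.0624],[1.0,0.0386,-0.0001,0.0,0.0,0.0,0.0624],[1.0,0.0388,0.0089,0.0,0.0,0.0,0.0654],[1.0,0.0393,0.0063,0.0,0.0,0.0,0.0654],[1.0,0.0396,0.0037,0.0,0.0,0.0,0.0654],[1.0,0.0398,0.0011,0.0,0.0,0.0,0.0654],[1.0,0.0375,0.0099,0.0,0.0,0.0,0.0654],[1.0,0.0381,0.0075,0.0,0.0,0.0,0.0654],[1.0,0.0385,0.005,0.0,0.0,0.0,0.0654],[1.0,0.0387,0.0024,0.0,0.0,0.0,0.0654],[1.0,0.0362,0.0098,0.0,0.0,0.0,0.0654],[1.0,0.0368,0.0074,0.0,0.0,0.0,0.0654],[1.0,0.0372,0.005,0.0,0.0,0.0,0.0654],[1.0,0.0374,0.0025,0.0,0.0,0.0,0.0654],[1.0,0.0336,0.0144,0.0,0.0,0.0,0.0654],[1.0,0.0345,0.0122,0.0,0.0,0.0,0.0654],[1.0,0.0352,0.0099,0.0,0.0,0.0,0.0654],[1.0,0.0358,0.0076,0.0,0.0,0.0,0.0654],[1.0,0.034,0.0136,0.0,-0.0,-0.0,0.0698],[1.0,0.0348,0.0112,0.0,-0.0,-0.0,0.0698],[1.0,0.0355,0.0087,0.0,-0.0,-0.0,0.0698]]
```

>>> drive_tool([
  [[1, 0, 0, -0.04, 0, 0, 0], [1, 0, 0, -0.04, 0, 0, 0], [1, 0, 0, -0.04, 0, 0, 0], [1, 0, 0, -0.04, 0, 0, 0], [1, 0, 0, -0.04, 0, 0, 0], [1, 0.038, 0.004, 0, 0, 0, 0.063], [1, 0.038, 0.004, 0, 0, 0, 0.063], [1, 0.038, 0.004, 0, 0, 0, 0.063], [1, 0.038, 0.004, 0, 0, 0, 0.063], [1, 0.039, 0.005, 0, 0, 0, 0.065], [1, 0.039, 0.005, 0, 0, 0, 0.065], [1, 0.039, 0.005, 0, 0, 0, 0.065], [1, 0.039, 0.005, 0, 0, 0, 0.065], [1, 0.038, 0.006, 0, 0, 0, 0.065], [1, 0.038, 0.006, 0, 0, 0, 0.065], [1, 0.038, 0.006, 0, 0, 0, 0.065]],
])

```text
clock: 1.75
position: [485.7, 317.5, 430.3]
ee_rot: [0.877, -0.48, 0.001, 0.01]
contact_force: [0.0, 0.6, 0.4]
gripper_width: 85.4
```

Run:
```python
from h import *
print(np.round(arm.read_state()['joints'],3))
B=bedR(); xb,yb,n=B.T
O=np.array([477,-212,58.])
w=[([555,150,420],down(15-90)),([530,0,400],down(-130))]
w.append((O+10*xb+20*yb+230*n,frm(-xb,-n)))
rows(w)
```

```text
[ 0.861  0.254  0.3    0.006 -1.637 -0.292]
23
[[1.0,0.0357,0.0063,0.0026,0.0031,-0.0028,0.0614],[1.0,0.036,0.0041,0.0025,0.0031,-0.0028,0.0614],[1.0,0.0362,0.0019,0.0023,0.0031,-0.0028,0.0614],[1.0,0.0362,-0.0003,0.0022,0.0031,-0.0028,0.0614],[1.0,0.0362,-0.0025,0.0021,0.0031,-0.0028,0.0614],[1.0,0.0173,0.0079,0.0025,-0.0,-0.0,0.12],[1.0,0.0181,0.0057,0.0025,-0.0,-0.0,0.12],[1.0,0.0187,0.0035,0.0025,-0.0,-0.0,0.12],[1.0,0.019,0.0013,0.0025,-0.0,-0.0,0.12],[1.0,0.019,-0.001,0.0025,-0.0,-0.0,0.12],[1.0,0.0187,-0.0033,0.0025,-0.0,-0.0,0.12],[1.0,0.0182,-0.0055,0.0025,-0.0,-0.0,0.12],[1.0,0.0174,-0.0076,0.0025,-0.0,-0.0,0.12],[1.0,0.0218,-0.0008,0.0129,0.0242,-0.039,0.1093],[1.0,0.022,-0.0029,0.0121,0.0242,-0.039,0.1093],[1.0,0.0221,-0.005,0.0114,0.0242,-0.039,0.1093],[1.0,0.0218,-0.0071,0.0106,0.0242,-0.039,0.1093],[1.0,0.0213,-0.0093,0.01,0.0242,-0.039,0.1093],[1.0,0.0206,-0.0113,0.0094,0.0242,-0.039,0.1093],[1.0,0.0196,-0.0133,0.0089,0.0242,-0.039,0.1093],[1.0,0.0184,-0.0152,0.0085,0.0242,-0.039,0.1093],[1.0,0.017,-0.0169,0.0082,0.0242,-0.039,0.1093],[1.0,0.0154,-0.0185,0.008,0.0242,-0.039,0.1093]]
```

>>> drive_tool([
  [[1, 0.036, 0.005, 0.003, 0.003, -0.003, 0.061], [1, 0.036, 0.004, 0.003, 0.003, -0.003, 0.061], [1, 0.036, 0.002, 0.002, 0.003, -0.003, 0.061], [1, 0.036, 0, 0.002, 0.003, -0.003, 0.061], [1, 0.036, -0.002, 0.002, 0.003, -0.003, 0.061], [1, 0.017, 0.008, 0.002, 0, 0, 0.12], [1, 0.018, 0.006, 0.002, 0, 0, 0.12], [1, 0.019, 0.003, 0.002, 0, 0, 0.12], [1, 0.019, 0.001, 0.002, 0, 0, 0.12], [1, 0.019, -0.001, 0.002, 0, 0, 0.12], [1, 0.019, -0.003, 0.002, 0, 0, 0.12], [1, 0.018, -0.006, 0.002, 0, 0, 0.12], [1, 0.017, -0.008, 0.002, 0, 0, 0.12]],
])

```text
clock: 3.05
position: [526.3, -15.5, 396.6]
ee_rot: [-0.397, 0.918, 0.002, -0.006]
contact_force: [0.3, -0.8, 0.6]
gripper_width: 85.6
```

Run:
```python
from h import *
s=arm.read_state()
print(np.round(s['joints'],3),s['position'])
B=bedR(); xb,yb,n=B.T
O=np.array([477,-212,58.])
rows([(O+10*xb+20*yb+230*n,frm(-xb,-n))])
```

```text
[ 0.278  0.15   0.091 -0.002 -1.524 -1.033] [526.31576486 -15.548294   396.56883862]
9
[[1.0,0.0224,-0.0015,0.0142,0.0258,-0.0452,0.1153],[1.0,0.0227,-0.0037,0.0132,0.0258,-0.0452,0.1153],[1.0,0.0228,-0.006,0.0123,0.0258,-0.0452,0.1153],[1.0,0.0225,-0.0083,0.0115,0.0258,-0.0452,0.1153],[1.0,0.0219,-0.0106,0.0107,0.0258,-0.0452,0.1153],[1.0,0.021,-0.0128,0.0101,0.0258,-0.0452,0.1153],[1.0,0.0199,-0.0149,0.0095,0.0258,-0.0452,0.1153],[1.0,0.0184,-0.0169,0.009,0.0258,-0.0452,0.1153],[1.0,0.0168,-0.0187,0.0087,0.0258,-0.0452,0.1153]]
```

>>> drive_tool([
  [[1, 0.022, -0.002, 0.014, 0.026, -0.045, 0.115], [1, 0.023, -0.004, 0.013, 0.026, -0.045, 0.115], [1, 0.023, -0.006, 0.012, 0.026, -0.045, 0.115], [1, 0.022, -0.008, 0.012, 0.026, -0.045, 0.115], [1, 0.022, -0.011, 0.011, 0.026, -0.045, 0.115], [1, 0.021, -0.013, 0.01, 0.026, -0.045, 0.115], [1, 0.02, -0.015, 0.009, 0.026, -0.045, 0.115], [1, 0.018, -0.017, 0.009, 0.026, -0.045, 0.115], [1, 0.017, -0.019, 0.009, 0.026, -0.045, 0.115]],
])

```text
clock: 3.95
position: [390.3, -176.2, 264.0]
ee_rot: [0.138, 0.965, -0.027, 0.222]
contact_force: [0.1, -1.0, -0.5]
gripper_width: 85.3
```

Run:
```python
from h import *
s=arm.read_state()
print(np.round(s['joints'],3),s['position'])
snap('wrist','w1')
z=load('w1'); crop('w1',0,0,640,400,1.25,'w1b')
B=bedR();
print('tool z in bed', B.T@R.from_quat(s['ee_rot']).as_matrix())
```

```text
[ 0.05  -0.225 -0.749  0.231 -0.627 -2.065] [ 390.26207903 -176.23804635  263.98693069]
tool z in bed [[-0.99893243  0.04360586  0.01524902]
 [ 0.04344971  0.99900122 -0.01042549]
 [-0.0156884  -0.00975179 -0.99982937]]
```

View pics/w1b.png

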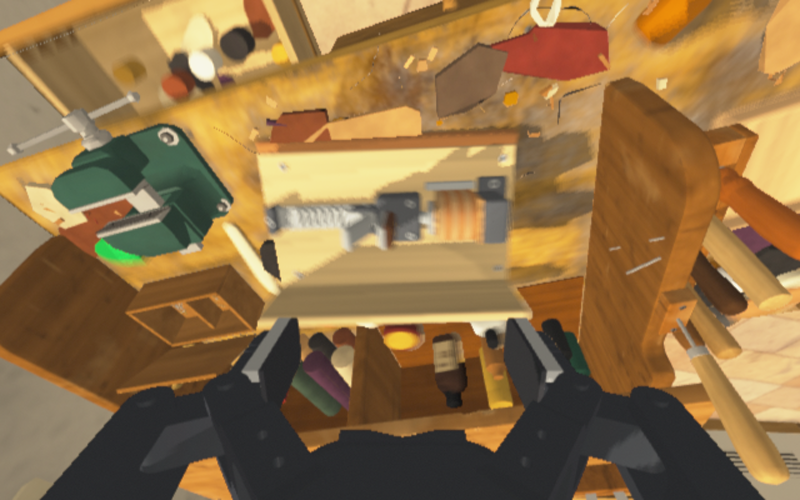

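```bash
cat >> h.py <<'E'
def ran(pts,cond,tol=1.5,n=3000):
    rng=np.random.default_rng(0);best=None;bc=0
    for _ in range(n):
        a=pts[rng.choice(len(pts),3,False)]
        nn=np.cross(a[1]-a[0],a[2]-a[0]);l=np.linalg.norm(nn)
        if l<300: continue
        nn/=l; nn*=np.sign(nn[2])
        if not cond(nn): continue
        c=(abs((pts-a[0])@nn)<tol)
        if c.sum()>bc: bc=c.sum();best=c
    q=pts[best];m=q.mean(0);nn=np.linalg.svd(q-m,full_matrices=False)[2][2];nn*=np.sign(nn[2]);return nn,m,best
def bedmap(tag,O,B,out,k=3):
    im,P=cloud(tag)
    q=(P-O)@B; ok=np.isfinite(q).all(2)&(abs(q[...,0])<110)&(abs(q[...,1])<145)&(q[...,2]>-10)&(q[...,2]<110)
    q=q[ok]; c=im[ok]; o=np.argsort(q[:,2]); q=q[o];c=c[o]
    H=np.zeros((220,290,3),np.uint8);Z=np.zeros((220,290),np.float32)
    i=(110-q[:,0]).astype(int);j=(145-q[:,1]).astype(int)
    H[i,j]=c[:,::-1];Z[i,j]=q[:,2]
    zc=cv2.applyColorMap(np.clip(Z*2.5,0,255).astype(np.uint8),cv2.COLORMAP_JET)
    cv2.imwrite(f'pics/{out}.png',cv2.resize(np.vstack([H,zc]),None,fx=1.35*k/2,fy=1.35*k/2*.65*1.0,interpolation=cv2.INTER_NEAREST) if False else cv2.resize(np.hstack([H,zc]),None,fx=1.37,fy=2,interpolation=cv2.INTER_NEAREST))
    return q
E
python3 - <<'E'
from h import *
im,P=cloud('w1')
B=bedR(); O=np.array([477,-212,58.])
q=(P-O)@B
ok=np.isfinite(q).all(2)&(abs(q[...,0])<75)&(abs(q[...,1])<135)&(q[...,2]>-12)&(q[...,2]<12)
pts=P[ok]
n,m,b=ran(pts,lambda n:n[2]>.85)
print('n',n,'tilt',np.degrees(np.arccos(n[2])),'yaw',np.degrees(np.arctan2(n[1],-n[0]))*-1,'h of plane at O',(m-O)@n,b.sum())
q=bedmap('w1',O,B,'bm1')
# board top
t=q[(q[:,2]>70)&(q[:,2]<80)&(q[:,0]>70)]
print('board top',t.mean(0),np.percentile(t[:,0],[2,98]),np.percentile(t[:,1],[1,99]),np.polyfit(t[:,1],t[:,0],1))
for lo,hi in [(60,110),(40,60),(20,40)]:
    t=q[(q[:,2]>lo)&(q[:,2]<hi)&(abs(q[:,0])<40)]
    print(lo,hi,len(t),np.percentile(t,[2,50,98],axis=0).round(1).tolist())
bp=q[abs(q[:,2])<4]; print('bed ext',np.percentile(bp,[.5,99.5],axis=0).round(1))
E
```

```text
n [-0.41225075  0.09551131  0.90605017] tilt 25.034903247535134 yaw -13.044291336731499 h of plane at O 0.0704891446718511 12045
board top [87.99401983 12.74881581 74.20580787] [83.67975611 93.76021883] [-124.50473812  127.48343717] [-1.05885187e-02  8.81290109e+01]
60 110 738 [[-6.0, -32.3, 61.5], [2.2, -17.4, 90.1], [13.4, 9.6, 94.5]]
40 60 2243 [[-16.8, -14.9, 40.8], [1.1, 79.3, 51.2], [22.5, 110.8, 57.6]]
20 40 1789 [[-18.6, -117.0, 20.6], [-5.0, 18.9, 33.7], [24.8, 96.3, 39.2]]
bed ext [[-108.2 -127.3   -3.3]
 [  85.6  129.2    3.2]]
```

View pics/bm1.png

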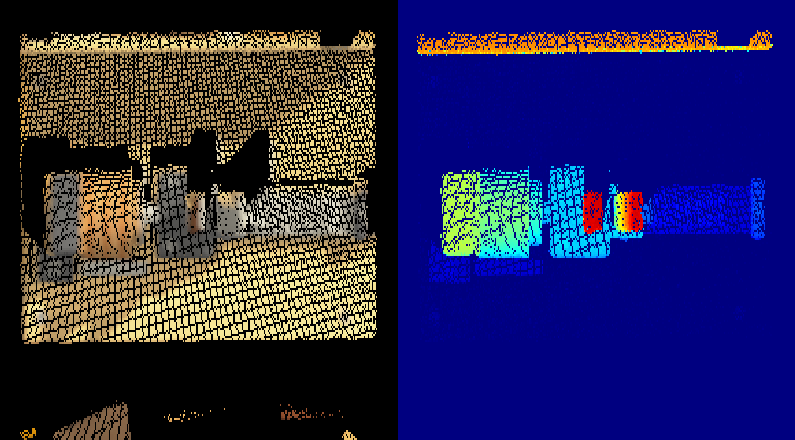

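```bash
cat >> h.py <<'E'
psi=np.radians(-13.1)
B=bedR(psi)
O=np.array([477,-212,58.])+3.7*B[:,0]
xb,yb,n=B.T
E
sed -i 's/def bedR(p=psi)/def bedR(p)/' h.py
python3 - <<'E'
from h import *
q=bedmap('w1',O,B,'bm2')
t=q[(q[:,2]>70)&(q[:,2]<80)&(q[:,0]>70)]
print('board top',t.mean(0),np.percentile(t[:,0],[2,98]),np.percentile(t[:,1],[1,99]),np.polyfit(t[:,1],t[:,0],1))
def pr(name,m): t=q[m]; print(name,len(t),np.percentile(t,[2,10,50,90,98],axis=0).round(1).T.tolist())
Z=q[:,2];X=q[:,0];Y=q[:,1]
pr('grip',(Z>80)&(abs(X)<30)&(Y>-12))
pr('tail',(Z>60)&(abs(X)<30)&(Y<-12))
pr('tailtop',(Z>85)&(abs(X)<30)&(Y<-12))
pr('fixed',(Z>53)&(Z<60)&(abs(X)<30)&(Y>84))
pr('block',(Z>20)&(Z<60)&(abs(X)<30)&(Y>46)&(Y<80))
pr('sj',(Z>25)&(Z<50)&(abs(X)<30)&(Y<30)&(Y>-30))
b=(abs(Z)<3);print(np.percentile(Y[b],[.5,99.5]),np.median(Z[b]))
pr('rail',(Z>10)&(Z<18)&(Y<-40)&(Y>-110)&(abs(X)<30))
E
```

```text
board top [84.41023234 10.6808539  74.15126722] [80.63844604 89.87722955] [-124.99787205  126.83503781] [-4.76983410e-05  8.44107418e+01]
grip 287 [[-9.7, -8.3, -0.9, 7.6, 9.6], [-3.3, -2.1, 3.6, 8.7, 9.8], [81.8, 87.5, 92.6, 94.0, 94.9]]
tail 387 [[-8.9, -8.2, -0.9, 7.3, 9.6], [-32.7, -30.6, -24.2, -18.4, -16.6], [61.1, 64.9, 84.0, 93.2, 94.2]]
tailtop 186 [[-8.7, -7.6, -0.3, 7.4, 9.7], [-33.0, -31.8, -27.8, -24.7, -24.0], [85.4, 86.8, 92.2, 93.7, 94.5]]
fixed 827 [[-19.0, -16.1, -0.1, 16.2, 19.9], [85.9, 88.2, 99.1, 109.5, 111.9], [53.3, 53.9, 55.6, 56.7, 57.2]]
block 1128 [[-21.7, -19.8, -4.7, 14.1, 20.0], [47.0, 49.7, 63.3, 76.8, 79.4], [25.5, 35.3, 47.3, 51.0, 51.8]]
sj 1086 [[-21.7, -19.3, -7.7, 15.0, 21.5], [-26.4, -13.7, 12.5, 26.4, 29.2], [26.7, 31.7, 33.9, 35.4, 43.9]]
[-127.46498888  129.1594811 ] 0.06284360835162682
rail 720 [[-10.3, -7.5, 0.2, 8.5, 11.8], [-107.7, -99.6, -73.5, -48.1, -42.4], [10.1, 10.3, 12.0, 14.9, 15.7]]
```

```bash
cat >> h.py <<'E'
def bp(x,y,z): return O+B@np.array([x,y,z],float)
def inbed():
    p,r=pose(); print('bed TCP',((p-O)@B).round(1),'err deg',np.degrees((r.inv()*CL).as_rotvec()).round(2), 'F bed',(arm.read_state()['contact_force']@B).round(1),'w',round(arm.read_state()['gripper_width'],1),'t',arm.read_state()['clock'])
CL=frm(-xb,-n)
E
python3 - <<'E'
from h import *
inbed(); rows([(bp(0,-2,130),CL)],step=35)
E
```

```text
bed TCP [-10.   12.5 222.6] err deg [-1.05  0.21 -3.36] F bed [-6.5 -1.6 -1.9] w 85.4 t 4.0
3
[[1.0,-0.0035,-0.0041,0.031,-0.0061,0.0012,-0.0195],[1.0,-0.0034,-0.0043,0.0309,-0.0061,0.0012,-0.0195],[1.0,-0.0034,-0.0046,0.0309,-0.0061,0.0012,-0.0195]]
```

>>> drive_tool([
  [[1, -0.003, -0.004, 0.031, -0.006, 0.001, -0.02], [1, -0.003, -0.004, 0.031, -0.006, 0.001, -0.02], [1, -0.003, -0.005, 0.031, -0.006, 0.001, -0.02], [1, 0, 0, 0, 0, 0, 0]],
])

```text
clock: 4.4
position: [422.9, -203.2, 174.2]
ee_rot: [0.109, 0.97, -0.025, 0.216]
contact_force: [-0.7, -0.1, 0.2]
gripper_width: 85.6
```

Run:
```python
from h import *
inbed(); snap('wrist','w2'); crop('w2',0,0,640,400,1.25,'w2b')
q=bedmap('w2',O,B,'bm3')
def pr(name,m): t=q[m]; print(name,len(t),np.percentile(t,[1,10,50,90,99],axis=0).round(1).T.tolist() if m.sum() else '')
Z=q[:,2];X=q[:,0];Y=q[:,1]
for lo in range(60,100,5): pr('grip%d'%lo,(Z>lo)&(Z<lo+5)&(abs(X)<30)&(Y>-12)&(Y<30)); pr('tail%d'%lo,(Z>lo)&(Z<lo+5)&(abs(X)<30)&(Y<-12))
pr('fixed',(Z>53)&(Z<60)&(abs(X)<30)&(Y>84))
pr('block',(Z>20)&(Z<60)&(abs(X)<30)&(Y>46)&(Y<80))
t=q[(q[:,2]>70)&(q[:,2]<80)&(q[:,0]>70)]
if len(t):print('board top',t.mean(0),np.percentile(t[:,0],[2,98]),np.polyfit(t[:,1],t[:,0],1))
pr('bed',(abs(Z)<4)&(X<-35)); pr('rail',(Z>10)&(Z<18)&(Y<-40)&(Y>-110)&(abs(X)<30))
```

```text
bed TCP [ -4.2  -3.7 128.4] err deg [0.03 0.11 0.24] F bed [-0.5 -0.3  0.5] w 85.6 t 4.4
grip60 33 [[-10.1, -9.9, -8.9, -7.6, -7.5], [-3.3, -2.4, 2.9, 7.6, 8.9], [60.1, 60.4, 62.6, 64.7, 64.9]]
tail60 66 [[-9.2, -8.7, -3.1, 6.3, 9.7], [-25.5, -21.0, -17.4, -16.7, -16.0], [60.0, 60.4, 62.1, 64.2, 64.8]]
grip65 40 [[-10.3, -9.8, -8.7, -7.8, -6.0], [-3.3, -2.6, 2.8, 8.1, 9.7], [65.2, 65.4, 67.6, 69.5, 69.9]]
tail65 74 [[-9.4, -8.8, -4.3, 5.2, 9.3], [-25.8, -22.6, -18.8, -18.1, -17.8], [65.1, 65.4, 67.3, 69.6, 69.9]]
grip70 40 [[-10.2, -9.9, -8.8, -7.7, -6.8], [-3.3, -2.6, 2.7, 7.8, 9.1], [70.1, 70.3, 72.6, 74.4, 74.9]]
tail70 80 [[-9.2, -8.7, -3.0, 6.8, 9.3], [-27.3, -24.3, -20.6, -19.5, -19.2], [70.1, 70.5, 72.6, 74.5, 74.9]]
grip75 47 [[-10.1, -10.0, -8.9, -7.6, -6.2], [-3.0, -1.4, 2.6, 8.3, 9.5], [75.1, 75.5, 77.6, 79.4, 80.0]]
tail75 80 [[-9.3, -8.7, -2.9, 6.6, 9.2], [-29.8, -25.3, -21.9, -21.2, -20.9], [75.2, 75.7, 77.6, 79.4, 79.8]]
grip80 45 [[-10.2, -9.8, -8.4, -7.6, -6.6], [-3.3, -2.6, 2.4, 7.8, 9.2], [80.3, 80.6, 82.6, 84.6, 84.8]]
tail80 83 [[-9.3, -9.0, -4.3, 5.7, 9.1], [-31
[... 460 characters left out ...]
 [90.1, 91.4, 92.7, 93.7, 94.6]]
grip95 10 [[-7.1, -4.9, 1.0, 4.7, 6.3], [-3.2, -2.7, -1.2, 1.8, 4.7], [95.0, 95.1, 95.2, 95.6, 95.7]]
tail95 0 
fixed 1513 [[-19.4, -16.3, -0.6, 16.1, 20.5], [85.5, 88.1, 98.5, 109.0, 112.3], [53.1, 53.9, 55.6, 56.6, 57.3]]
block 2166 [[-22.0, -20.4, -6.6, 12.6, 19.7], [46.4, 49.6, 62.3, 76.6, 79.6], [22.0, 33.6, 46.9, 50.9, 51.8]]
board top [83.97006618 -2.06999759 73.92936355] [80.41866405 89.61796728] [-8.20385081e-04  8.39683680e+01]
bed 8513 [[-63.9, -61.5, -50.0, -38.1, -35.3], [-125.8, -102.4, 1.3, 103.5, 126.9], [-2.4, -1.0, -0.0, 0.9, 1.9]]
rail 1250 [[-10.6, -7.5, 0.2, 8.5, 11.7], [-109.0, -99.3, -72.6, -47.4, -41.5], [10.0, 10.3, 11.9, 14.8, 15.9]]
```

View pics/w2b.png

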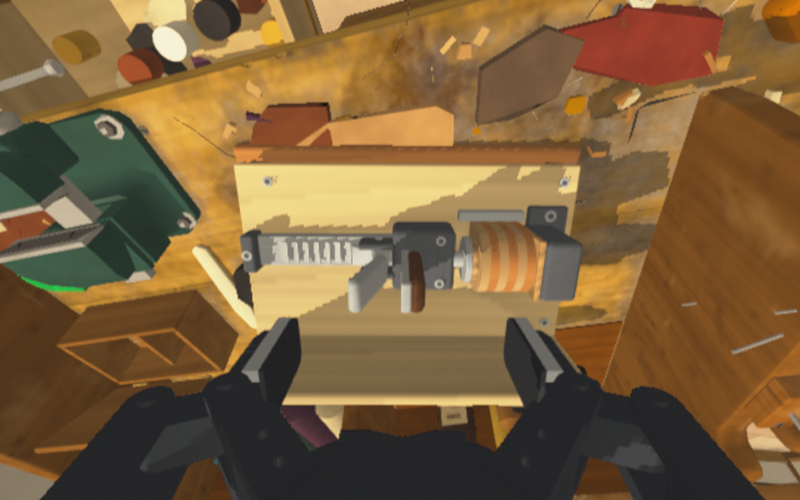

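Run:
```python
from h import *
rows([(bp(0,-.5,90),CL),(bp(0,-.5,58),CL)],step=20)
```

```text
5
[[1.0,-0.001,0.001,0.0133,0.0003,0.0016,0.0015],[1.0,-0.001,0.001,0.0133,0.0003,0.0016,0.0015],[1.0,-0.001,0.001,0.0133,0.0003,0.0016,0.0015],[1.0,-0.0,-0.0,0.016,0.0,0.0,0.0],[1.0,-0.0,-0.0,0.016,0.0,0.0,0.0]]
```

>>> drive_tool([
  [[1, -0.001, 0.001, 0.013, 0, 0.002, 0.002], [1, -0.001, 0.001, 0.013, 0, 0.002, 0.002], [1, -0.001, 0.001, 0.013, 0, 0.002, 0.002], [1, 0, 0, 0.016, 0, 0, 0], [1, 0, 0, 0.015, 0, 0, 0], [1, 0, 0, 0, 0, 0, 0]],
])

```text
clock: 5.05
position: [460.2, -209.2, 128.6]
ee_rot: [0.11, 0.97, -0.02, 0.218]
contact_force: [-0.5, 0.6, 0.6]
gripper_width: 85.5
```

Run:
```python
from h import *
inbed(); snap('wrist','w3'); crop('w3',0,0,640,400,1.25,'w3b')
```

```text
bed TCP [10.7 -1.  71.2] err deg [0.59 0.24 0.05] F bed [-0.3  0.5  0.8] w 85.5 t 5.05
```

View pics/w3b.png

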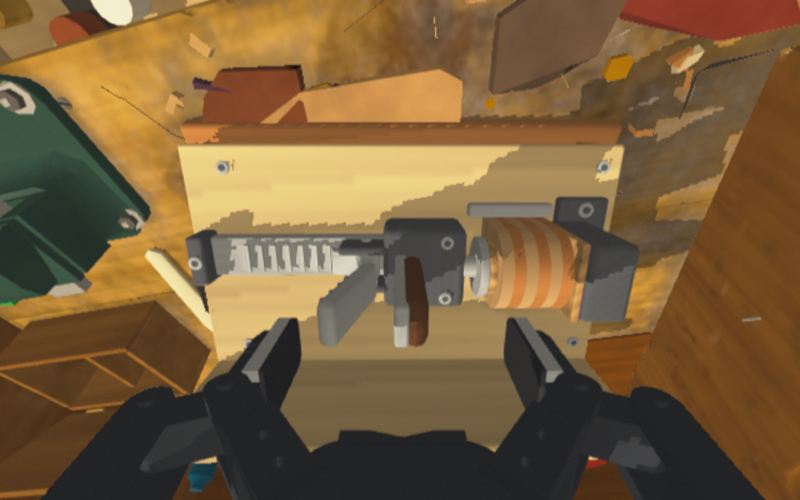

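>>> drive_tool([
  [[1, 0.006, 0, 0.005, 0, 0.002, 0], [1, 0.005, 0, 0.005, 0, 0.002, 0], [1, 0, 0, 0.003, 0, 0, 0], [1, 0, 0, 0, 0, 0, 0]],
])

```text
clock: 5.5
position: [455.3, -209.9, 120.0]
ee_rot: [0.109, 0.97, -0.016, 0.215]
contact_force: [0.3, 0.3, 0.4]
gripper_width: 85.9
```

Run:
```python
from h import *
inbed()
```

```text
bed TCP [ 2.9 -2.9 65.3] err deg [ 1.08 -0.12  0.09] F bed [0.4 0.4 0.3] w 85.9 t 5.5
```

>>> drive_tool([
  [[1, 0.003, 0.003, 0.006, 0.01, 0, 0], [1, 0.002, 0.001, 0.005, 0.01, 0, 0], [1, 0, 0, 0.001, 0.005, 0, 0], [1, 0, 0, 0, 0, 0, 0]],
])

```text
clock: 5.9
position: [457.8, -211.1, 116.6]
ee_rot: [0.11, 0.972, -0.02, 0.207]
contact_force: [0.2, -0.2, -0.4]
gripper_width: 85.2
```

Run:
```python
from h import *
inbed()
```

```text
bed TCP [ 4.  -3.5 61.1] err deg [ 0.43 -1.01  0.12] F bed [ 0.  -0.2 -0.5] w 85.2 t 5.9
```

>>> drive_tool([
  [[1, 0.005, 0.004, 0.003, 0.004, -0.016, 0], [1, 0.003, 0.002, 0.001, 0.003, -0.008, 0], [1, 0.001, 0.001, 0, 0, 0, 0]],
])

```text
clock: 6.2
position: [453.3, -207.9, 119.3]
ee_rot: [0.109, 0.971, -0.017, 0.212]
contact_force: [-0.3, -0.5, 0.3]
gripper_width: 85.4
```

Run:
```python
from h import *
inbed()
```

```text
bed TCP [ 0.5 -1.4 65.7] err deg [ 0.91 -0.48  0.09] F bed [-0.1 -0.5  0.4] w 85.4 t 6.2
```

>>> drive_tool([
  [[1, 0, 0.001, 0.006, 0.006, -0.006, 0], [1, 0, 0.001, 0.003, 0.004, 0, 0], [0.6, 0, 0, 0, 0, 0, 0], [0.5, 0, 0, 0, 0, 0, 0]],
])

```text
clock: 6.6
position: [458.2, -210.0, 117.0]
ee_rot: [0.109, 0.971, -0.017, 0.21]
contact_force: [-3.2, -5.2, 4.1]
gripper_width: 59.2
```

Run:
```python
from h import *
inbed()
```

```text
bed TCP [ 4.2 -2.4 61.4] err deg [ 0.83 -0.65  0.1 ] F bed [-0.1 -5.8  4.6] w 59.2 t 6.6
```

>>> drive_tool([
  [[0.45, 0.004, 0.003, 0.001, 0.004, -0.006, 0], [0.35, 0.002, 0.002, 0.001, 0.004, -0.004, 0], [0.3, 0, 0.001, 0, 0, 0, 0]],
])

```text
clock: 6.9
position: [455.9, -208.2, 120.2]
ee_rot: [0.11, 0.971, -0.018, 0.211]
contact_force: [1.7, -6.2, -2.8]
gripper_width: 25.7
```

Run:
```python
from h import *
inbed()
```

```text
bed TCP [ 3.2 -1.1 65.4] err deg [ 0.76 -0.51 -0.02] F bed [ 1.6 -5.6 -3.8] w 25.7 t 6.9
```

>>> drive_tool([
  [[0.2, 0.002, 0.001, 0.001, 0, 0, 0], [0.0, 0, 0.001, 0.001, 0, 0, 0], [0.0, 0, 0.001, 0, 0, 0, 0]],
])

```text
clock: 7.2
position: [455.6, -208.2, 120.4]
ee_rot: [0.111, 0.971, -0.018, 0.211]
contact_force: [5.5, -11.6, -7.5]
gripper_width: 20.7
```

Run:
```python
from h import *
inbed(); snap('wrist','w4'); crop('w4',0,0,640,400,1.25,'w4b')
```

```text
bed TCP [ 3.  -1.1 65.7] err deg [ 0.67 -0.6  -0.06] F bed [  4.1 -10.1 -10.2] w 20.7 t 7.2
```

View pics/w4b.png

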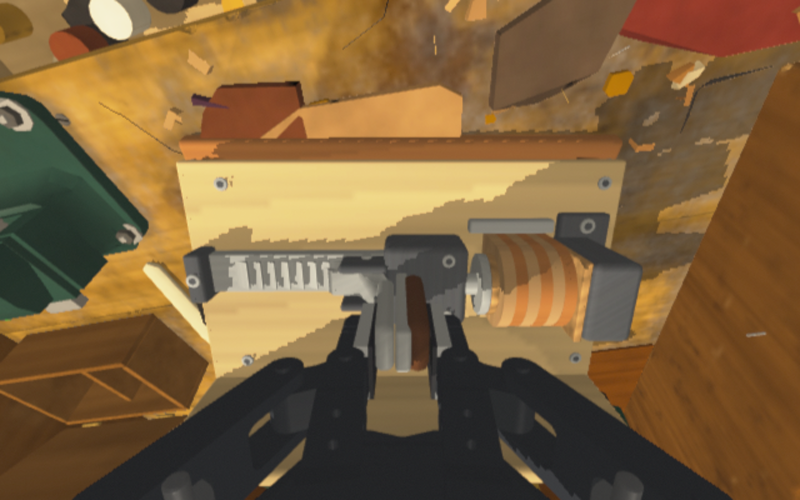

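>>> drive_tool([
  [[0, 0, 0.003, 0, 0, 0, 0], [0, 0, 0, 0, 0, 0, 0], [0, 0, -0.006, 0, 0, 0, 0], [0, 0, -0.006, 0, 0, 0, 0], [0, 0, -0.006, 0, 0, 0, 0]],
])

```text
clock: 7.75
position: [451.8, -224.8, 120.4]
ee_rot: [0.109, 0.972, -0.019, 0.209]
contact_force: [-0.3, 5.3, 2.5]
gripper_width: 20.7
```

Run:
```python
from h import *
inbed()
```

```text
bed TCP [  3.  -18.2  65.7] err deg [ 0.57 -0.75  0.14] F bed [-0.3  5.   2.9] w 20.7 t 7.75
```

>>> drive_tool([
  [[0, 0, -0.007, 0, 0, 0, 0], [0, 0, -0.007, 0, 0, 0, 0], [0, 0, -0.007, 0, 0, 0, 0], [0, 0, -0.006, 0, 0, 0, 0], [0, 0, -0.003, 0, 0, 0, 0]],
])

```text
clock: 8.25
position: [446.5, -247.5, 120.4]
ee_rot: [0.107, 0.972, -0.015, 0.21]
contact_force: [3.1, 36.8, 6.6]
gripper_width: 20.3
```

Run:
```python
from h import *
inbed()
```

```text
bed TCP [  3.1 -41.5  65.7] err deg [ 1.09 -0.69  0.3 ] F bed [-2.  36.6  8.2] w 20.3 t 8.25
```

>>> drive_tool([
  [[0, 0, 0.001, 0, 0, 0, 0], [0, 0, 0, 0, 0, 0, 0]],
])

```text
clock: 8.45
position: [447.1, -245.0, 120.3]
ee_rot: [0.106, 0.972, -0.015, 0.21]
contact_force: [-1.0, -3.8, -0.4]
gripper_width: 21.1
```

Run:
```python
from h import *
inbed(); snap('wrist','w5'); crop('w5',0,0,640,400,1.25,'w5b')
```

```text
bed TCP [  3.  -38.9  65.6] err deg [ 1.17 -0.72  0.43] F bed [-0.3 -4.  -0.3] w 21.1 t 8.45
```

View pics/w5b.png

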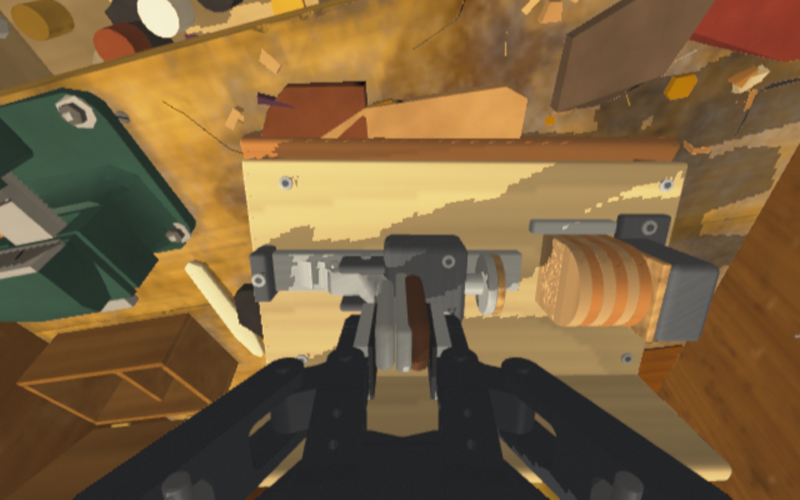

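>>> drive_tool([
  [[0.3, 0, -0.001, 0, 0, 0, 0], [0.6, 0, -0.003, 0, 0, 0, 0], [1, 0, -0.003, 0, 0, 0, 0], [1, 0, 0, 0, 0, 0, 0], [1, 0, 0, 0, 0, 0, 0], [1, 0, 0, 0, 0, 0, 0]],
])

```text
clock: 9.1
position: [445.0, -254.1, 120.0]
ee_rot: [0.107, 0.972, -0.015, 0.21]
contact_force: [0.1, 0.3, 0.6]
gripper_width: 85.6
```

Run:
```python
from h import *
inbed(); snap('wrist','w6'); crop('w6',0,0,640,400,1.25,'w6b')
```

```text
bed TCP [  2.8 -48.2  65.3] err deg [ 1.09 -0.72  0.24] F bed [0.3 0.3 0.6] w 85.6 t 9.1
```

View pics/w6b.png

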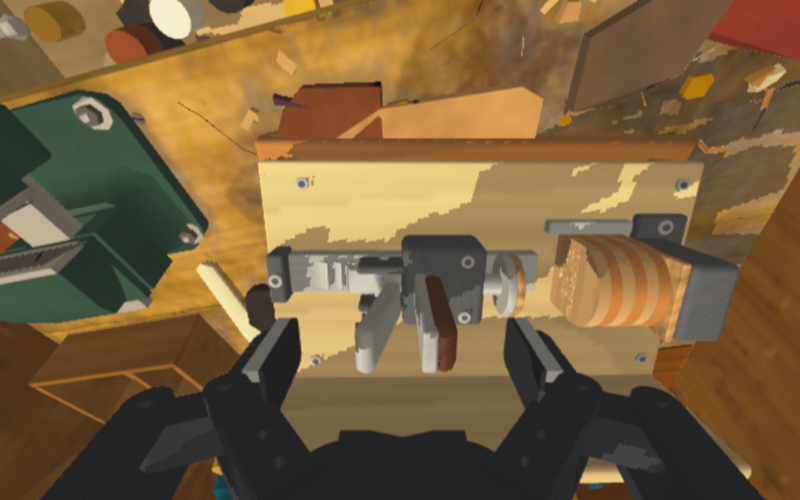

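```bash
cat >> h.py <<'E'
BL=frm(-yb,-n)
E
python3 - <<'E'
from h import *
print(arm.read_state()['joints'].round(3))
p,r=pose()
rows([(bp(0,-46,140),CL),(bp(0,64,150),BL)],step=30)
E
```

```text
[-0.208  0.173 -0.694 -0.039 -0.279 -1.548]
16
[[1.0,0.0013,0.0012,-0.0249,0.0064,-0.0042,0.0014],[1.0,0.0011,0.001,-0.0249,0.0064,-0.0042,0.0014],[1.0,0.001,0.0009,-0.0249,0.0064,-0.0042,0.0014],[1.0,-0.0,0.0085,-0.0008,0.0,-0.0,-0.1208],[1.0,-0.001,0.0084,-0.0008,0.0,-0.0,-0.1208],[1.0,-0.002,0.0082,-0.0008,0.0,-0.0,-0.1208],[1.0,-0.003,0.0079,-0.0008,0.0,-0.0,-0.1208],[1.0,-0.0039,0.0075,-0.0008,0.0,-0.0,-0.1208],[1.0,-0.0048,0.007,-0.0008,0.0,-0.0,-0.1208],[1.0,-0.0056,0.0063,-0.0008,0.0,-0.0,-0.1208],[1.0,-0.0063,0.0056,-0.0008,0.0,-0.0,-0.1208],[1.0,-0.007,0.0048,-0.0008,0.0,-0.0,-0.1208],[1.0,-0.0075,0.0039,-0.0008,0.0,-0.0,-0.1208],[1.0,-0.0079,0.003,-0.0008,0.0,-0.0,-0.1208],[1.0,-0.0082,0.002,-0.0008,0.0,-0.0,-0.1208],[1.0,-0.0084,0.001,-0.0008,0.0,-0.0,-0.1208]]
```

>>> drive_tool([
  [[1, 0.001, 0.001, -0.025, 0.006, -0.004, 0], [1, 0.001, 0.001, -0.025, 0.006, -0.004, 0], [1, 0.001, 0.001, -0.03, 0.006, -0.004, 0], [1, 0, 0, -0.01, 0, 0, 0], [1, 0, 0.008, -0.001, 0, 0, -0.12], [1, -0.001, 0.008, -0.001, 0, 0, -0.12], [1, -0.002, 0.008, -0.001, 0, 0, -0.12], [1, -0.003, 0.008, -0.001, 0, 0, -0.12], [1, -0.004, 0.007, -0.001, 0, 0, -0.12], [1, -0.005, 0.007, -0.001, 0, 0, -0.12], [1, -0.006, 0.006, -0.001, 0, 0, -0.12]],
])

```text
clock: 10.25
position: [414.6, -183.0, 211.1]
ee_rot: [-0.311, 0.925, -0.114, 0.185]
contact_force: [-0.3, 1.0, 0.6]
gripper_width: 85.5
```

Run:
```python
from h import *
print(arm.read_state()['joints'].round(3))
inbed()
rows([(bp(0,64,150),BL)],step=30)
```

```text
[ 0.005 -0.1   -0.791  0.219 -0.462 -1.102]
bed TCP [ -0.   14.2 167.2] err deg [2.000e-02 1.000e-01 5.026e+01] F bed [-0.2  0.9  0.7] w 85.5 t 10.25
6
[[1.0,-0.0064,0.0053,0.0029,-0.0002,0.0002,-0.1156],[1.0,-0.007,0.0045,0.0029,-0.0002,0.0002,-0.1156],[1.0,-0.0074,0.0037,0.0029,-0.0002,0.0002,-0.1156],[1.0,-0.0078,0.0028,0.0029,-0.0002,0.0002,-0.1156],[1.0,-0.0081,0.0019,0.0029,-0.0002,0.0002,-0.1156],[1.0,-0.0083,0.001,0.0029,-0.0002,0.0002,-0.1156]]
```

>>> drive_tool([
  [[1, -0.006, 0.005, 0.003, 0, 0, -0.116], [1, -0.007, 0.004, 0.003, 0, 0, -0.116], [1, -0.007, 0.004, 0.003, 0, 0, -0.116], [1, -0.008, 0.003, 0.003, 0, 0, -0.116], [1, -0.008, 0.002, 0.003, 0, 0, -0.116], [1, -0.008, 0.001, 0.003, 0, 0, -0.116], [1, 0, 0, 0, 0, 0, 0]],
])

```text
clock: 10.95
position: [432.3, -133.4, 194.6]
ee_rot: [-0.621, 0.753, -0.172, 0.134]
contact_force: [0.4, -0.2, 0.0]
gripper_width: 85.4
```

Run:
```python
from h import *
print(arm.read_state()['joints'].round(3))
p,r=pose(); print(((p-O)@B).round(1),np.degrees((r.inv()*BL).as_rotvec()).round(2))
snap('wrist','w7'); crop('w7',0,0,640,400,1.25,'w7b')
q=bedmap('w7',O,B,'bm7')
def pr(name,m): t=q[m]; print(name,len(t),np.percentile(t,[1,10,50,90,99],axis=0).round(1).T.tolist() if m.sum() else '')
Z=q[:,2];X=q[:,0];Y=q[:,1]
pr('block10-28',(Z>10)&(Z<28)&(abs(X)<30)&(Y>42)&(Y<84))
pr('blocktop',(Z>49)&(Z<54)&(abs(X)<30)&(Y>42)&(Y<82))
pr('block',(Z>30)&(Z<54)&(abs(X)<30)&(Y>42)&(Y<82))
pr('fixed',(Z>53)&(Z<60)&(abs(X)<30)&(Y>84))
pr('sj',(Z>20)&(Z<60)&(abs(X)<30)&(Y>-40)&(Y<35))
```

```text
[ 0.136 -0.084 -0.889  0.413 -0.38  -0.683]
[ -1.6  66.4 149.8] [-0.22  0.19  2.05]
block10-28 185 [[-22.4, -18.2, -0.1, 18.8, 23.1], [49.6, 49.7, 49.9, 50.1, 53.1], [10.1, 12.5, 19.2, 26.2, 27.7]]
blocktop 661 [[-9.2, -6.5, 0.7, 7.9, 10.5], [50.0, 52.6, 65.4, 78.5, 81.6], [49.0, 49.3, 50.3, 51.3, 51.9]]
block 1764 [[-21.4, -16.4, 0.5, 17.5, 21.9], [49.7, 50.1, 63.4, 78.2, 81.5], [31.4, 37.4, 47.5, 50.8, 51.8]]
fixed 1176 [[-19.3, -15.4, 0.6, 17.0, 20.9], [85.7, 88.0, 98.3, 109.2, 112.3], [53.1, 53.8, 55.6, 56.6, 57.3]]
sj 2611 [[-21.6, -17.1, 0.6, 18.5, 23.0], [-39.0, -30.9, -13.8, 10.1, 15.5], [28.4, 32.2, 34.0, 40.9, 48.8]]
```

View pics/w7b.png

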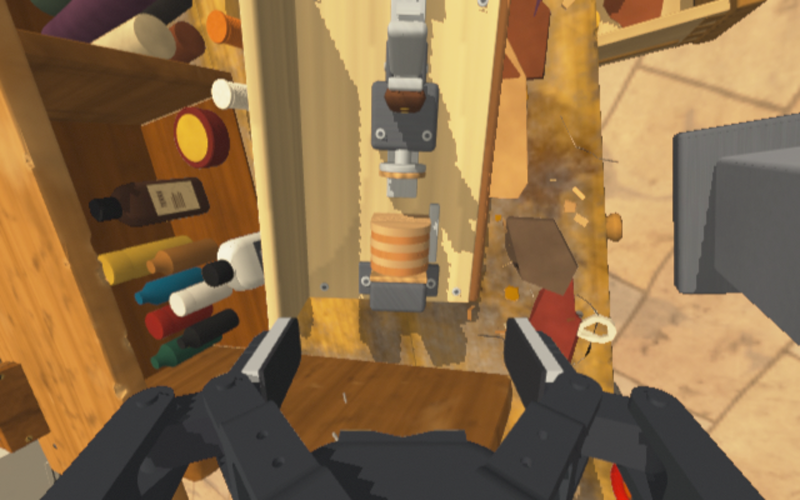

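```bash
cat >> h.py <<'E'
def inb():
    p,r=pose(); s=arm.read_state(); print('bed TCP',((p-O)@B).round(1),'err deg',np.degrees((r.inv()*BL).as_rotvec()).round(2),'F bed',(s['contact_force']@B).round(1),'w',round(s['gripper_width'],1),'t',s['clock'],s['joints'].round(2))
E
python3 - <<'E'
from h import *
rows([(bp(0.5,65,55),BL)],step=20)
E
```

```text
5
[[1.0,0.0003,-0.0003,0.019,-0.0008,0.0007,0.0066],[1.0,0.0003,-0.0003,0.019,-0.0008,0.0007,0.0066],[1.0,0.0003,-0.0004,0.019,-0.0008,0.0007,0.0066],[1.0,0.0003,-0.0004,0.019,-0.0008,0.0007,0.0066],[1.0,0.0003,-0.0004,0.019,-0.0008,0.0007,0.0066]]
```

>>> drive_tool([
  [[1, 0, 0, 0.019, 0, 0, 0.007], [1, 0, 0, 0.019, 0, 0, 0.007], [1, 0, 0, 0.019, 0, 0, 0.007], [1, 0, 0, 0.019, 0, 0, 0.007], [1, 0, 0, 0.01, 0, 0, 0.007]],
])

```text
clock: 11.5
position: [470.2, -146.0, 135.9]
ee_rot: [-0.603, 0.77, -0.158, 0.135]
contact_force: [-0.2, 1.3, -0.1]
gripper_width: 85.5
```

Run:
```python
from h import *
inb()
rows([(bp(0.5,65,55),BL)],step=20)
```

```text
bed TCP [ 9.7 62.7 79.7] err deg [ 1.09  0.69 -0.95] F bed [-0.5  1.2  0.1] w 85.5 t 11.5 [ 0.03  0.09 -0.94  0.6  -0.16 -0.85]
2
[[1.0,-0.0009,0.0044,0.0125,0.0095,0.006,-0.0082],[1.0,-0.001,0.0045,0.0124,0.0095,0.006,-0.0082]]
```

```bash
cat > fk.py <<'E'
from h import *
from scipy.optimize import least_squares
D=[([1.5546,.38555,.0066,-.0005,-1.194,-.2586],[169.4,601,230.2],[.99056,-.13704,-.0001,.0011]),
([.861,.254,.3,.006,-1.637,-.292],[485.7,317.5,430.3],[.877,-.48,.001,.01]),
([.278,.15,.091,-.002,-1.524,-1.033],[526.3,-15.5,396.6],[-.397,.918,.002,-.006]),
([.05,-.225,-.749,.231,-.627,-2.065],[390.3,-176.2,264],[.138,.965,-.027,.222]),
([-.208,.173,-.694,-.039,-.279,-1.548],[445,-254.1,120],[.107,.972,-.015,.21]),
([.005,-.1,-.791,.219,-.462,-1.102],[414.6,-183,211.1],[-.311,.925,-.114,.185]),
([.136,-.084,-.889,.413,-.38,-.683],[432.3,-133.4,194.6],[-.621,.753,-.172,.134]),
([.03,.09,-.94,.6,-.16,-.85],[470.2,-146,135.9],[-.603,.77,-.158,.135])]
Rz=lambda a:R.from_euler('z',a);Ry=lambda a:R.from_euler('y',a);Rx=lambda a:R.from_euler('x',a)
def fk(j,p):
    a1,h,L1,L2,e,L3,lat,s4,c6=p
    u=Rz(j[0])
    v=np.array([a1,0,h])+Ry(j[1]).apply([0,0,L1])
    f=Ry(j[1]-j[2])
    v=v+f.apply([L2,0,e])+np.array([0,lat,0])
    w=f*Rx(np.sign(s4)*j[3])*Ry(-j[4])
    v=v+w.apply([L3,0,0])
    # tool: z along w x ; roll j6
    T=u*w*Rx(j[5])*R.from_matrix(np.array([[0,0,1],[0,1,0],[-1,0,0]]).astype(float))*Rz(c6)
    return u.apply(v),T
E
python3 - <<'E'
from fk import *
for s4 in (1,-1):
  def f(p):
    o=[]
    for j,x,q in D:
        v,T=fk(j,np.r_[p[:7],s4,p[7]]);o+=list((v-x));o+=list((T.inv()*R.from_quat(q)).as_rotvec()*100)
    return o
  for c in (0,1.57,3.14,-1.57):
    r=least_squares(f,[0,300,400,400,0,200,-160,c]);print(s4,c,r.cost,r.x.round(2))
    if r.cost<300: print(np.array(f(r.x)).reshape(-1,6).round(1))
E
```

```text
1 0 63425.61013259707 [ 1.8549e+02 -1.2020e+02  3.6791e+02  2.6698e+02  1.2254e+02 -4.0840e+01
 -1.6871e+02  5.0000e-02]
1 1.57 63425.6101326057 [ 1.8549e+02 -1.2020e+02  3.6791e+02  2.6698e+02  1.2254e+02 -4.0840e+01
 -1.6871e+02  5.0000e-02]
1 3.14 187948.09907973208 [ 185.49 -120.2   367.91  266.98  122.54  -40.84 -168.71    3.2 ]
1 -1.57 63425.61013259927 [ 1.8548e+02 -1.2020e+02  3.6791e+02  2.6698e+02  1.2254e+02 -4.0840e+01
 -1.6871e+02  5.0000e-02]
-1 0 54887.399422300485 [ 9.4050e+01  7.8830e+01  4.9036e+02  3.3673e+02  5.0810e+01  2.0088e+02
 -1.5945e+02  3.9000e-01]
-1 1.57 54887.39942230044 [ 9.4050e+01  7.8830e+01  4.9036e+02  3.3673e+02  5.0810e+01  2.0088e+02
 -1.5945e+02  3.9000e-01]
-1 3.14 54887.39942230052 [ 9.4050e+01  7.8830e+01  4.9036e+02  3.3673e+02  5.0810e+01  2.0088e+02
 -1.5945e+02  3.9000e-01]
-1 -1.57 54887.39942230055 [ 9.4050e+01  7.8830e+01  4.9036e+02  3.3673e+02  5.0810e+01  2.0088e+02
 -1.5945e+02  3.9000e-01]
```

```bash
sed -i 's/Rx(j\[5\])/Rx(S6*j[5])/; s/^from h import \*/from h import *\nS6=-1/' fk.py
python3 - <<'E'
from fk import *
for s4 in (1,-1):
  def f(p):
    o=[]
    for j,x,q in D:
        v,T=fk(j,np.r_[p[:7],s4,p[7]]);o+=list((v-x));o+=list((T.inv()*R.from_quat(q)).as_rotvec()*100)
    return o
  for c in (0,3.14):
    r=least_squares(f,[0,300,400,400,0,200,-160,c]);print(s4,c,r.cost,r.x.round(2))
    if r.cost<300: print(np.array(f(r.x)).reshape(-1,6).round(1))
E
```

```text
1 0 11980.019340700122 [ 185.48 -120.2   367.91  266.98  122.54  -40.84 -168.71   -1.9 ]
1 3.14 11980.019340701143 [ 185.49 -120.2   367.91  266.98  122.54  -40.84 -168.71    4.38]
-1 0 2586.846010364255 [  94.05   78.83  490.36  336.73   50.81  200.88 -159.45   -1.57]
-1 3.14 2586.846010364447 [  94.05   78.83  490.36  336.73   50.81  200.88 -159.45    4.71]
```

Run:
```python
from fk import *
s4=-1
def f(p):
    o=[]
    for j,x,q in D:
        v,T=fk(j,np.r_[p[:7],s4,p[7]]);o+=list((v-x));o+=list((T.inv()*R.from_quat(q)).as_rotvec()*100)
    return o
r=least_squares(f,[0,300,400,400,0,200,-160,-1.57]);print(np.array(f(r.x)).reshape(-1,6).round(1))
```

```text
[[ -0.2   6.   24.7  -0.    0.    0.1]
 [ -7.2  -7.1 -11.4   0.1  -0.    0. ]
 [  2.    0.9  -2.9  -0.   -0.    0. ]
 [  3.6   9.2 -12.4   0.    0.1  -0.1]
 [ 29.3  -6.8  35.   -0.    0.1  -0. ]
 [  6.1   6.2  -1.8   0.1   0.    0.1]
 [ -7.3   0.4 -16.4  -0.   -0.1   0.1]
 [-30.6 -18.4 -14.8   0.1   0.2  -0.2]]
```

```bash
cat >> fk.py <<'E'
def fk2(j,p):
    a1,h,L1,L1x,L2,e,L3,lat,latw,ox,oz=p
    u=Rz(j[0]); v=np.array([a1,0,h])+Ry(j[1]).apply([L1x,0,L1]); f=Ry(j[1]-j[2])
    v=v+f.apply([L2,0,e])+np.array([0,lat,0])
    g=f*Rx(-j[3]); v=v+g.apply([0,latw,oz]); w=g*Ry(-j[4]); v=v+w.apply([L3,0,ox])
    T=u*w*Rx(-j[5])*R.from_matrix(np.array([[0,0,1],[0,1,0],[-1,0,0]]).astype(float))*Rz(-np.pi/2)
    return u.apply(v),T
E
python3 - <<'E'
from fk import *
def f(p):
    o=[]
    for j,x,q in D: o+=list(fk2(j,p)[0]-x)
    return o+list(np.array(p-p0)*.003)
p0=np.array([0,300,400,0,400,0,200,-80,-80,0,0.])
r=least_squares(f,p0);print(r.cost,r.x.round(1));print(np.array(f(r.x)[:24]).reshape(-1,3).round(1))
E
```

```text
1.2848832778456978 [ 1.700e+00  1.548e+02  5.639e+02  2.000e-01  4.208e+02  4.600e+00
  2.928e+02  2.300e+00 -1.622e+02 -8.000e-01 -2.500e+00]
[[ 0.1  0.4  0.3]
 [-0.1 -0.3 -0.1]
 [ 0.   0.1 -0.2]
 [-0.1 -0.1  0.2]
 [ 0.1  0.3 -0.5]
 [-0.   0.  -0.2]
 [ 0.6 -0.3  0.2]
 [-0.6  0.3  0.3]]
```

```bash
cat >> fk.py <<'E'
PP=np.array([1.7,154.8,563.9,.2,420.8,4.6,292.8,2.3,-162.2,-.8,-2.5])
LO=np.array([-3.14,-1.21,-1.07,-3.16,-2.99,-3.1]);HI=np.array([3.14,2.06,1.41,2.05,-.16,3.1])
def ik(x,T,seeds):
    sols=[]
    for s in seeds:
        def f(j):
            v,t=fk2(j,PP); return np.r_[(v-x),(t.inv()*T).as_rotvec()*200]
        r=least_squares(f,np.clip(s,LO+.05,HI-.05),bounds=(LO+.03,HI-.03))
        if r.cost<1 and not any(np.abs(r.x-y).max()<.05 for y in sols): sols.append(r.x)
    return sols
E
python3 - <<'E'
from fk import *
rng=np.random.default_rng(1)
seeds=[LO+(HI-LO)*rng.random(6) for _ in range(25)]+[np.array(D[-1][0])]
for z in (80,8):
  for lean in (0,10,15,20,-15):
    for fl in (0,180):
      T=BL*R.from_euler('z',fl,degrees=True)*R.from_euler('y',lean if fl==0 else -lean,degrees=True)
      for s in ik(bp(.5,65,z),T,seeds): print(z,lean,fl,s.round(2), (T.as_matrix()[:,2]@B).round(2))
E
```

```text
80 -15 0 [-0.15  0.13 -0.55 -0.5  -0.48  0.38] [-0.    0.26 -0.97]
80 -15 180 [-0.15  0.13 -0.55 -0.5  -0.48 -2.76] [-0.    0.26 -0.97]
8 -15 0 [-0.19  0.3  -0.5  -0.67 -0.41  0.59] [-0.    0.26 -0.97]
8 -15 180 [-0.19  0.3  -0.5  -0.67 -0.41 -2.55] [-0.    0.26 -0.97]
```

Run:
```python
from fk import *
rng=np.random.default_rng(1)
seeds=[LO+(HI-LO)*rng.random(6) for _ in range(15)]+[np.array(D[-1][0]),np.array([-.15,.13,-.55,-.5,-.48,.38])]
for z in (110,8):
  for lean in (-4,-7,-10,-12,20,30):
      T=BL*R.from_euler('y',lean,degrees=True)
      for s in ik(bp(.5,65,z),T,seeds): print('lean',z,lean,s.round(2))
  for tl in (5,-5,-8,-12):
      T=BL*R.from_euler('x',tl,degrees=True)
      for s in ik(bp(.5,65,z),T,seeds): print('tilt',z,tl,s.round(2),(T.as_matrix()[:,2]@B).round(2))
```

```text
lean 110 -4 [ 0.08  0.02 -0.84  0.23 -0.28 -0.5 ]
lean 110 -7 [ 0.04  0.03 -0.75 -0.01 -0.34 -0.23]
lean 110 -10 [-0.02  0.04 -0.67 -0.21 -0.41 -0.  ]
lean 110 -12 [-0.06  0.05 -0.62 -0.31 -0.46  0.13]
tilt 110 -5 [ 0.11  0.04 -0.81  0.29 -0.41 -0.59] [-0.09  0.   -1.  ]
tilt 110 -8 [ 0.1   0.06 -0.74  0.2  -0.5  -0.5 ] [-0.14 -0.   -0.99]
tilt 110 -12 [ 0.09  0.09 -0.67  0.12 -0.61 -0.42] [-0.21  0.   -0.98]
lean 8 -10 [-0.08  0.28 -0.6  -0.44 -0.26  0.29]
lean 8 -12 [-0.12  0.29 -0.55 -0.55 -0.32  0.43]
tilt 8 -8 [ 0.04  0.28 -0.83  0.41 -0.19 -0.66] [-0.14 -0.   -0.99]
tilt 8 -12 [ 0.06  0.3  -0.71  0.19 -0.34 -0.46] [-0.21  0.   -0.98]
```

```bash
cat >> h.py <<'E'
BF=BL*R.from_euler('z',180,degrees=True)*R.from_euler('y',12,degrees=True)
def inf(T=None):
    T=T or BF
    p,r=pose(); s=arm.read_state(); print('bed TCP',((p-O)@B).round(1),'err deg',np.degrees((r.inv()*T).as_rotvec()).round(2),'F bed',(s['contact_force']@B).round(1),'w',round(s['gripper_width'],1),'t',s['clock'],s['joints'].round(2))
E
python3 - <<'E'
from fk import *
print(BF.as_matrix()[:,2]@B, BF.as_matrix()[:,0]@B)
for z in (150,110,60,30,8): print([s.round(2) for s in ik(bp(.5,65,z),BF,[np.array([-.12,.29,-.55,-.55,-.32,-2.71])])])
rows([(bp(0,64,150),BL),(bp(0,64,150),BL*R.from_euler('z',90,degrees=True)),(bp(0,64,150),BF)],step=30)
E
```

```text
[ 2.29079194e-17  2.07911691e-01 -9.78147601e-01] [-3.34797118e-16  9.78147601e-01  2.07911691e-01]
[array([-0.05, -0.04, -0.61, -0.27, -0.55, -3.07])]
[array([-0.06,  0.05, -0.62, -0.31, -0.46, -3.01])]
[array([-0.09,  0.16, -0.6 , -0.42, -0.38, -2.88])]
[array([-0.11,  0.24, -0.58, -0.49, -0.34, -2.78])]
[array([-0.12,  0.29, -0.55, -0.55, -0.32, -2.71])]
29
[[1.0,-0.0006,0.0037,-0.0233,0.0063,0.004,-0.0055],[1.0,-0.0006,0.0035,-0.0234,0.0063,0.004,-0.0055],[1.0,-0.0005,0.0034,-0.0234,0.0063,0.004,-0.0055],[1.0,0.0,0.0,0.0,-0.0,0.0,0.1208],[1.0,0.0,0.0,0.0,-0.0,0.0,0.1208],[1.0,0.0,0.0,0.0,-0.0,0.0,0.1208],[1.0,0.0,0.0,0.0,-0.0,0.0,0.1208],[1.0,0.0,0.0,0.0,-0.0,0.0,0.1208],[1.0,0.0,0.0,0.0,-0.0,0.0,0.1208],[1.0,0.0,0.0,0.0,-0.0,0.0,0.1208],[1.0,0.0,0.0,0.0,-0.0,0.0,0.1208],[1.0,0.0,0.0,0.0,-0.0,0.0,0.1208],[1.0,0.0,0.0,0.0,-0.0,0.0,0.1208],[1.0,0.0,0.0,0.0,-0.0,0.0,0.1208],[1.0,0.0,0.0,0.0,-0.0,0.0,0.1208],[1.0,0.0,0.0,0.0,-0.0,0.0,0.1208],[1.0,0.0,0.0,0.0,-0.0126,0.0126,0.1203],[1.0,0.0,0.0,0.0,-0.0126,0.0126,0.1203],[1.0,0.0,0.0,0.0,-0.0126,0.0126,0.1203],[1.0,0.0,0.0,0.0,-0.0126,0.0126,0.1203],[1.0,0.0,0.0,0.0,-0.0126,0.0126,0.1203],[1.0,0.0,0.0,0.0,-0.0126,0.0126,0.1203],[1.0,0.0,0.0,0.0,-0.0126,0.0126,0.1203],[1.0,0.0,0.0,0.0,-0.0126,0.0126,0.1203],[1.0,0.0,0.0,0.0,-0.0126,0.0126,0.1203],[1.0,0.0,0.0,0.0,-0.0126,0.0126,0.1203],[1.0,0.0,0.0,0.0,-0.0126,0.0126,0.1203],[1.0,0.0,0.0,0.0,-0.0126,0.0126,0.1203],[1.0,0.0,0.0,0.0,-0.0126,0.0126,0.1203]]
```

```bash
cat >> h.py <<'E'
BF=BL*R.from_euler('y',-10,degrees=True)
E
python3 - <<'E'
from fk import *
for z in (150,110,60,30,8): print([s.round(2) for s in ik(bp(.5,66,z),BF,[np.array([-.12,.29,-.55,-.55,-.32,.4])])])
rows([(bp(0.5,66,100),BF)],step=20,ang=4)
E
```

```text
[array([ 0.  , -0.05, -0.67, -0.15, -0.5 , -0.08])]
[array([-0.01,  0.04, -0.67, -0.2 , -0.41, -0.01])]
[array([-0.04,  0.16, -0.65, -0.3 , -0.32,  0.11])]
[array([-0.06,  0.23, -0.63, -0.38, -0.28,  0.21])]
[array([-0.07,  0.28, -0.6 , -0.44, -0.25,  0.28])]
3
[[1.0,-0.0011,0.0032,-0.0067,0.0058,-0.0542,-0.006],[1.0,-0.0015,0.0032,-0.0066,0.0058,-0.0542,-0.006],[1.0,-0.0019,0.0031,-0.0066,0.0058,-0.0542,-0.006]]
```

>>> drive_tool([
  [[1, 0, 0.003, -0.02, 0.006, 0, -0.005], [1, 0, 0.003, -0.02, 0.006, 0, -0.005], [1, -0.001, 0.002, -0.01, 0.005, -0.04, 0], [1, -0.001, 0.001, 0, 0, -0.045, 0], [1, -0.001, 0, 0, 0, -0.045, 0], [1, -0.001, 0, 0, 0, -0.045, 0], [1, 0, 0, 0, 0, 0, 0]],
])

```text
clock: 12.2
position: [443.6, -133.9, 181.3]
ee_rot: [-0.613, 0.753, -0.108, 0.212]
contact_force: [0.1, -0.5, 1.2]
gripper_width: 86.0
```

Run:
```python
from h import *
inf(); rows([(bp(0.5,66,60),BF)],step=15)
```

```text
bed TCP [  2.9  68.5 132.9] err deg [-0.25  1.4  -1.1 ] F bed [ 0.6 -0.5  1. ] w 86.0 t 12.2 [-0.02 -0.01 -0.64 -0.24 -0.48  0.01]
5
[[1.0,0.0034,0.0005,0.0142,-0.0009,0.0049,-0.0038],[1.0,0.0033,0.0005,0.0142,-0.0009,0.0049,-0.0038],[1.0,0.0032,0.0005,0.0142,-0.0009,0.0049,-0.0038],[1.0,0.0032,0.0005,0.0142,-0.0009,0.0049,-0.0038],[1.0,0.0031,0.0005,0.0143,-0.0009,0.0049,-0.0038]]
```

>>> drive_tool([
  [[1, 0.003, 0.001, 0.015, 0, 0.005, -0.004], [1, 0.003, 0.001, 0.015, 0, 0.005, -0.004], [1, 0.003, 0, 0.015, 0, 0.005, -0.004], [1, 0.003, 0, 0.015, 0, 0.005, -0.004], [1, 0.003, 0, 0.012, 0, 0.005, -0.004], [1, 0, 0, 0, 0, 0, 0]],
])

```text
clock: 12.8
position: [473.2, -143.2, 113.9]
ee_rot: [-0.617, 0.751, -0.121, 0.201]
contact_force: [-0.2, -1.0, -0.4]
gripper_width: 85.4
```

Run:
```python
from h import *
inf(); rows([(bp(0.5,66,60),BF)],step=15);rows([(bp(0.5,66,40),BF)],step=10)
```

```text
bed TCP [ 2.4 66.1 58.8] err deg [-0.5  -0.36 -0.26] F bed [-0.2 -1.  -0.4] w 85.4 t 12.8 [-0.03  0.16 -0.67 -0.28 -0.29  0.08]
1
[[1.0,-0.0001,0.0019,-0.0012,-0.0088,-0.0063,-0.0046]]
2
[[1.0,0.0016,0.001,0.0092,-0.0044,-0.0032,-0.0023],[1.0,0.0017,0.001,0.0092,-0.0044,-0.0032,-0.0023]]
```

Run:
```python
from h import *
snap('wrist','w8'); crop('w8',0,0,640,400,1.25,'w8b')
q=bedmap('w8',O,B,'bm8')
def pr(name,m): t=q[m]; print(name,len(t),np.percentile(t,[1,10,50,90,99],axis=0).round(1).T.tolist() if m.sum() else '')
Z=q[:,2];X=q[:,0];Y=q[:,1]
pr('block10-28',(Z>10)&(Z<28)&(abs(X)<30)&(Y>42)&(Y<84))
pr('block',(Z>30)&(Z<54)&(abs(X)<30)&(Y>42)&(Y<82))
```

```text
block10-28 871 [[-22.1, -18.0, 0.8, 19.2, 23.1], [49.1, 49.4, 49.8, 50.2, 50.6], [10.2, 12.0, 19.7, 26.6, 27.8]]
block 3987 [[-20.9, -15.7, 0.8, 16.7, 22.0], [49.1, 49.6, 59.7, 77.4, 81.4], [30.7, 35.8, 46.8, 50.7, 51.5]]
```

View pics/w8b.png

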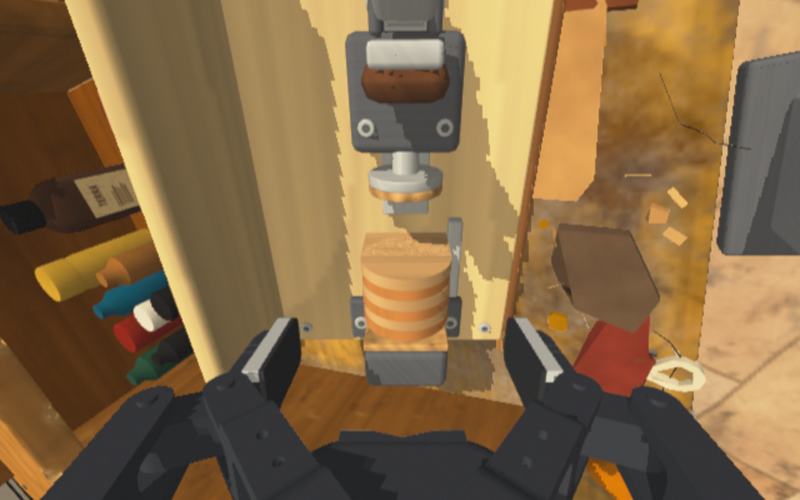

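Run:
```python
from h import *
rows([(bp(0.5,69,10),BF)],step=12)
```

```text
5
[[1.0,0.0011,0.0005,0.0098,-0.002,-0.0012,-0.0009],[1.0,0.0011,0.0005,0.0098,-0.002,-0.0012,-0.0009],[1.0,0.0011,0.0005,0.0098,-0.002,-0.0012,-0.0009],[1.0,0.0011,0.0005,0.0098,-0.002,-0.0012,-0.0009],[1.0,0.0011,0.0005,0.0098,-0.002,-0.0012,-0.0009]]
```

>>> drive_tool([
  [[1, 0.001, 0.001, 0.01, -0.002, -0.001, -0.001], [1, 0.001, 0.001, 0.01, -0.002, -0.001, -0.001], [1, 0.001, 0, 0.01, -0.002, -0.001, -0.001], [1, 0.001, 0, 0.01, -0.002, -0.001, -0.001], [1, 0.001, 0, 0.008, -0.002, -0.001, -0.001], [1, 0, 0, 0, 0, 0, 0]],
])

```text
clock: 13.45
position: [494.7, -144.3, 70.6]
ee_rot: [-0.619, 0.749, -0.118, 0.202]
contact_force: [0.1, -0.3, -0.0]
gripper_width: 85.3
```

Run:
```python
from h import *
inf(); rows([(bp(0.5,69,8),BF)],step=12)
```

```text
bed TCP [ 3.4 70.  10.6] err deg [-0.33 -0.    0.05] F bed [ 0.1 -0.3 -0.1] w 85.3 t 13.45 [-0.06  0.28 -0.61 -0.43 -0.24  0.26]
1
[[1.0,0.0014,0.0029,0.0024,-0.0058,-0.0,0.001]]
```

>>> drive_tool([
  [[1, 0.001, 0.003, 0.002, -0.005, 0, 0], [0.75, 0, 0.001, 0, 0, 0, 0], [0.68, 0, 0, 0, 0, 0, 0], [0.66, 0, 0, 0, 0, 0, 0]],
])

```text
clock: 13.85
position: [491.7, -144.4, 67.9]
ee_rot: [-0.62, 0.75, -0.117, 0.201]
contact_force: [-0.0, -0.6, 0.3]
gripper_width: 56.3
```

Run:
```python
from h import *
inf(); snap('wrist','w9'); crop('w9',0,0,640,400,1.25,'w9b')
```

```text
bed TCP [-0.4 69.2  9.4] err deg [-0.14  0.01  0.05] F bed [ 0.2 -0.6  0.2] w 56.3 t 13.85 [-0.06  0.28 -0.61 -0.44 -0.24  0.27]
```

View pics/w9b.png

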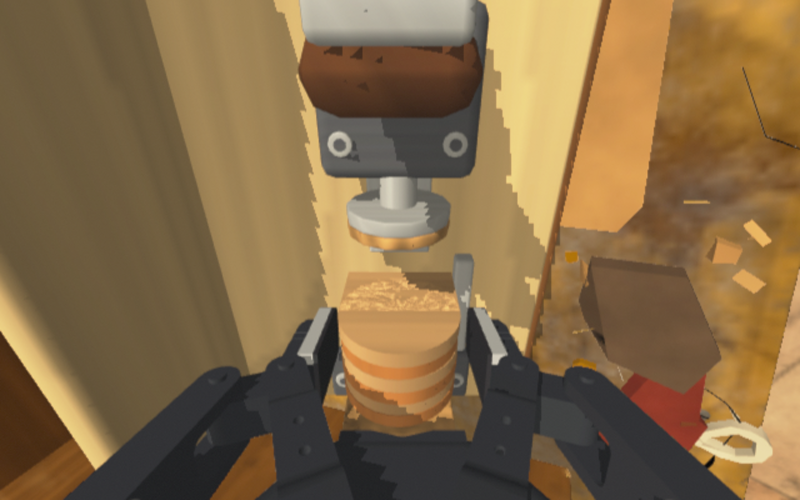

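>>> drive_tool([
  [[0.6, 0, 0, 0, 0, 0, 0], [0.5, 0, 0, 0, 0, 0, 0], [0.3, 0, 0, 0, 0, 0, 0], [0.3, 0, 0, 0, 0, 0, 0], [0.3, 0, 0, 0, 0, 0, 0]],
])

```text
clock: 14.4
position: [492.2, -144.5, 69.0]
ee_rot: [-0.62, 0.749, -0.118, 0.202]
contact_force: [1.4, 0.4, -0.3]
gripper_width: 45.0
```

Run:
```python
from h import *
inf()
```

```text
bed TCP [ 0.5 69.2 10.2] err deg [-0.28  0.01  0.09] F bed [ 1.   0.7 -0.8] w 45.0 t 14.4 [-0.06  0.28 -0.61 -0.43 -0.24  0.27]
```

Run:
```python
from h import *
rows([(bp(0.5,67,22),BF),(bp(0.5,65,110),BF)],step=15,hand=.3)
```

```text
7
[[0.3,0.0001,-0.0001,-0.012,-0.0049,0.0002,0.0016],[0.3,-0.0022,-0.0,-0.0145,0.0,0.0,0.0],[0.3,-0.0022,-0.0,-0.0145,0.0,0.0,0.0],[0.3,-0.0022,-0.0,-0.0145,0.0,0.0,0.0],[0.3,-0.0022,-0.0,-0.0145,0.0,0.0,0.0],[0.3,-0.0022,-0.0,-0.0145,0.0,0.0,0.0],[0.3,-0.0022,0.0,-0.0145,0.0,0.0,0.0]]
```

>>> drive_tool([
  [[0.3, 0, 0, -0.006, 0, 0, 0], [0.3, 0, 0, -0.01, 0, 0, 0], [0.3, -0.002, 0, -0.012, 0, 0, 0], [0.3, -0.002, 0, -0.015, 0, 0, 0], [0.3, -0.002, 0, -0.015, 0, 0, 0], [0.3, -0.002, 0, -0.015, 0, 0, 0], [0.3, -0.002, 0, -0.015, 0, 0, 0], [0.3, -0.002, 0, -0.015, 0, 0, 0]],
])

```text
clock: 15.2
position: [439.5, -140.2, 164.7]
ee_rot: [-0.62, 0.751, -0.113, 0.197]
contact_force: [0.1, 1.3, -1.0]
gripper_width: 44.6
```

Run:
```python
from h import *
inf(); snap('wrist','w10'); crop('w10',0,0,640,400,1.25,'w10b')
```

```text
bed TCP [ -6.5  61.4 119.1] err deg [ 0.47 -0.11 -0.07] F bed [-0.6  1.3 -0.8] w 44.6 t 15.2 [-0.02  0.01 -0.68 -0.2  -0.43 -0.01]
```

View pics/w10b.png

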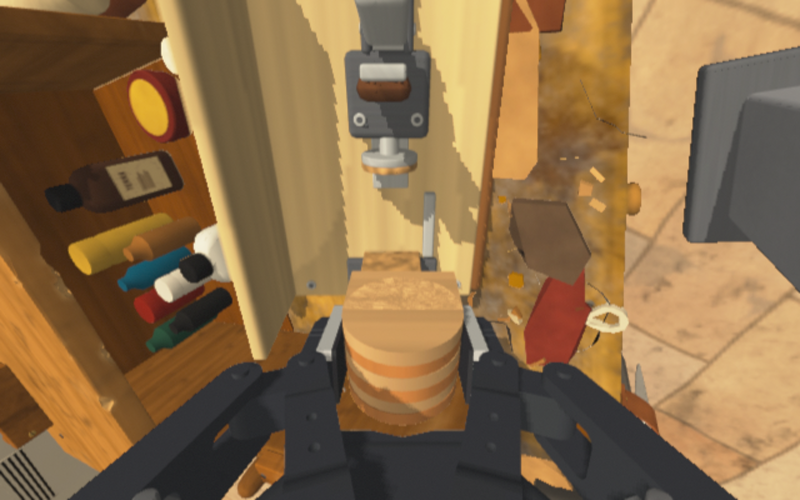

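Run:
```python
from h import *
im,P=cloud('top0')
S=P[150:235,165:232]; ok=np.isfinite(S).all(2)
q=S[ok]
rim=q[(q[:,2]>20)&(q[:,2]<36)]
print('rim',len(rim))
rect=cv2.minAreaRect(rim[:,:2].astype(np.float32));print(rect)
fl=q[(q[:,2]<14)&(abs(q[:,0]-569)<45)&(abs(q[:,1]-213)<40)];print('floor',np.median(fl[:,2]))
T=P[130:260,232:262];ok=np.isfinite(T).all(2);t=T[ok];t=t[(t[:,0]<720)]
print('part',np.percentile(t,[1,50,99],axis=0).round(), t[:,2].max())
```

```text
rim 432
((564.6456298828125, 206.77940368652344), (160.19532775878906, 131.09075927734375), 5.6733198165893555)
floor 6.4014284852727315
part [[370.   8.  -4.]
 [546.  39. 127.]
 [713. 111. 293.]] 298.85332317243046
```

Run:
```python
from fk import *
im,P=cloud('top0')
v,u=np.where((P[...,2]>190)&(P[...,1]<250)&(P[...,1]>-120)&(P[...,0]<740)&(P[...,0]>200))
for a,b in list(zip(u,v))[:25]: print(a,b,P[b,a].round())
print(len(u))
BT=B.T@BF.as_matrix()   # tool in block axes
off=np.array([0.5,69.2,10.2])-np.array([.5,67,0])
print(off)
tr=np.array([564.6,206.8])
for yaw in (5.7,-15,-30):
  Rb=Rz(np.radians(yaw)); T=R.from_matrix(Rb.as_matrix()@BT)
  for h in (6,230,300):
    x=np.array([*tr,h])+Rb.apply(off)
    print(yaw,h,x.round(1),[s.round(2) for s in ik(x,T,[np.array([.6,.3,-.2,0,-1.2,-.3])])])
```

```text
244 119 [740.  43. 211.]
253 119 [740.  19. 211.]
232 120 [738.  75. 206.]
233 120 [738.  73. 206.]
234 120 [737.  70. 208.]
235 120 [738.  68. 206.]
236 120 [737.  65. 207.]
237 120 [738.  62. 206.]
238 120 [738.  60. 206.]
239 120 [738.  57. 207.]
240 120 [739.  55. 204.]
241 120 [738.  51. 208.]
242 120 [738.  49. 208.]
243 120 [738.  46. 207.]
244 120 [738.  44. 206.]
245 120 [739.  42. 204.]
246 120 [738.  38. 206.]
247 120 [738.  36. 207.]
248 120 [738.  33. 208.]
249 120 [738.  30. 209.]
250 120 [739.  28. 206.]
251 120 [738.  25. 208.]
252 120 [739.  23. 204.]
253 120 [739.  20. 207.]
254 120 [738.  17. 208.]
1650
[ 0.   2.2 10.2]
5.7 6 [564.4 209.   16.2] [array([ 0.54,  0.56, -0.23, -0.24, -0.71, -0.26])]
5.7 230 [564.4 209.  240.2] [array([ 0.54,  0.32, -0.01, -0.17, -1.17, -0.38])]
5.7 300 [564.4 209.  310.2] [array([ 0.54,  0.28,  0.11, -0.16, -1.32, -0.41])]
-15 6 [565.2 208.9  16.2] [array([ 0.56,  0.54, -0.29, -0.21, -0.62, -0.66])]
-15 230 [565.2 208.9 240.2] [array([ 0.56,  0.3 , -0.06, -0.13, -1.09, -0.77])]
-15 300 [565.2 208.9 310.2] [array([ 0.56,  0.26,  0.05, -0.13, -1.24, -0.79])]
-30 6 [565.7 208.7  16.2] [array([ 0.58,  0.53, -0.34, -0.15, -0.55, -0.98])]
-30 230 [565.7 208.7 240.2] [array([ 0.58,  0.28, -0.1 , -0.09, -1.04, -1.06])]
-30 300 [565.7 208.7 310.2] [array([ 0.58,  0.24,  0.02, -0.08, -1.19, -1.08])]
```

```bash
cat >> h.py <<'E'
BT=B.T@BF.as_matrix()
def PT(yaw=5.7): return R.from_matrix(R.from_euler('z',yaw,degrees=True).as_matrix()@BT)
E
python3 - <<'E'
from h import *
rows([([430,-140,250],BF),([470,-110,340],PT())],step=40,hand=.3)
E
```

```text
8
[[0.3,-0.0039,-0.0087,-0.0261,0.0014,-0.0005,-0.0],[0.3,-0.0039,-0.0087,-0.0261,0.0014,-0.0005,-0.0],[0.3,-0.0039,-0.0088,-0.0261,0.0014,-0.0005,-0.0],[0.3,-0.0099,-0.0134,-0.0121,-0.0964,-0.0143,-0.0486],[0.3,-0.0094,-0.0127,-0.0132,-0.0964,-0.0143,-0.0486],[0.3,-0.009,-0.0118,-0.0142,-0.0964,-0.0143,-0.0486],[0.3,-0.0087,-0.0108,-0.0152,-0.0964,-0.0143,-0.0486],[0.3,-0.0084,-0.0097,-0.0161,-0.0964,-0.0143,-0.0486]]
```

>>> drive_tool([
  [[0.3, -0.004, -0.009, -0.026, 0, 0, 0], [0.3, -0.004, -0.009, -0.026, 0, 0, 0], [0.3, -0.004, -0.009, -0.026, 0, 0, 0], [0.3, -0.01, -0.013, -0.012, -0.096, -0.014, -0.049], [0.3, -0.009, -0.013, -0.013, -0.096, -0.014, -0.049], [0.3, -0.009, -0.012, -0.014, -0.096, -0.014, -0.049], [0.3, -0.009, -0.011, -0.015, -0.096, -0.014, -0.049], [0.3, -0.008, -0.01, -0.016, -0.096, -0.014, -0.049], [0.3, 0, 0, 0, 0, 0, 0]],
])

```text
clock: 16.15
position: [463.0, -109.3, 342.9]
ee_rot: [0.741, -0.665, -0.075, -0.049]
contact_force: [1.0, -0.3, -1.8]
gripper_width: 44.5
```

Run:
```python
from h import *
p,r=pose();print(p,np.degrees((r.inv()*PT()).as_rotvec()),arm.read_state()['joints'].round(2))
rows([([500,-60,350],PT()),([564,209,345],PT())],step=40,hand=.3)
```

```text
[ 462.95187108 -109.27867334  342.89343172] [1.65246782 0.11178147 0.3633391 ] [-0.01  0.11 -0.03 -0.17 -1.48  0.13]
9
[[0.3,-0.0228,-0.021,-0.0001,0.0144,0.001,0.0032],[0.3,-0.0229,-0.021,0.0002,0.0144,0.001,0.0032],[0.3,-0.0366,-0.0129,0.0072,0.0,0.0,0.0],[0.3,-0.0366,-0.0129,0.0072,0.0,0.0,0.0],[0.3,-0.0366,-0.0129,0.0072,0.0,0.0,0.0],[0.3,-0.0366,-0.0129,0.0072,0.0,0.0,0.0],[0.3,-0.0366,-0.0129,0.0072,0.0,0.0,0.0],[0.3,-0.0366,-0.0129,0.0072,0.0,0.0,0.0],[0.3,-0.0366,-0.0129,0.0072,0.0,0.0,0.0]]
```

>>> drive_tool([
  [[0.3, -0.023, -0.021, 0, 0.014, 0, 0.003], [0.3, -0.023, -0.021, 0, 0.014, 0, 0.003], [0.3, -0.037, -0.013, 0.007, 0, 0, 0], [0.3, -0.037, -0.013, 0.007, 0, 0, 0], [0.3, -0.037, -0.013, 0.007, 0, 0, 0], [0.3, -0.037, -0.013, 0.007, 0, 0, 0], [0.3, -0.037, -0.013, 0.007, 0, 0, 0], [0.3, -0.037, -0.013, 0.007, 0, 0, 0], [0.3, -0.037, -0.013, 0.007, 0, 0, 0], [0.3, 0, 0, 0, 0, 0, 0]],
])

```text
clock: 17.15
position: [562.0, 219.3, 338.2]
ee_rot: [0.734, -0.674, -0.068, -0.055]
contact_force: [-0.5, -0.1, -2.7]
gripper_width: 44.9
```

Run:
```python
from h import *
p,r=pose();print(p,np.degrees((r.inv()*PT()).as_rotvec()),arm.read_state()['joints'].round(2))
snap('wrist','w11'); crop('w11',0,0,640,400,1.25,'w11b'); snap('top','top2'); crop('top2',150,100,420,280,2.9,'top2b')
im,P=cloud('w11')
q=P.reshape(-1,3);c=im.reshape(-1,3)
k=np.isfinite(q).all(1)&(abs(q[:,0]-565)<110)&(abs(q[:,1]-207)<95)&(q[:,2]>18)&(q[:,2]<36)
print(k.sum(),cv2.minAreaRect(q[k][:,:2].astype(np.float32)))
```

```text
[562.03380626 219.34780935 338.21617833] [ 0.45139334  0.00706724 -0.88960811] [ 0.56  0.28  0.17 -0.16 -1.39 -0.45]
1825 ((565.50390625, 207.50521850585938), (160.18988037109375, 130.86184692382812), 6.1056013107299805)
```

View pics/w11b.png

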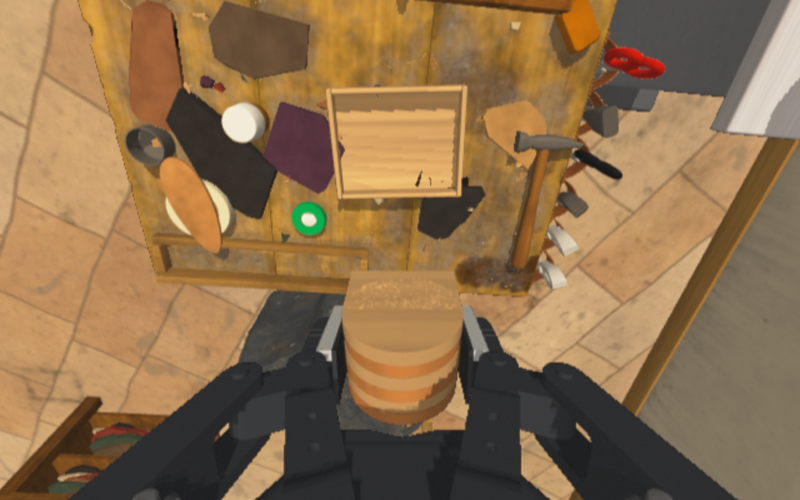

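View pics/top2b.png

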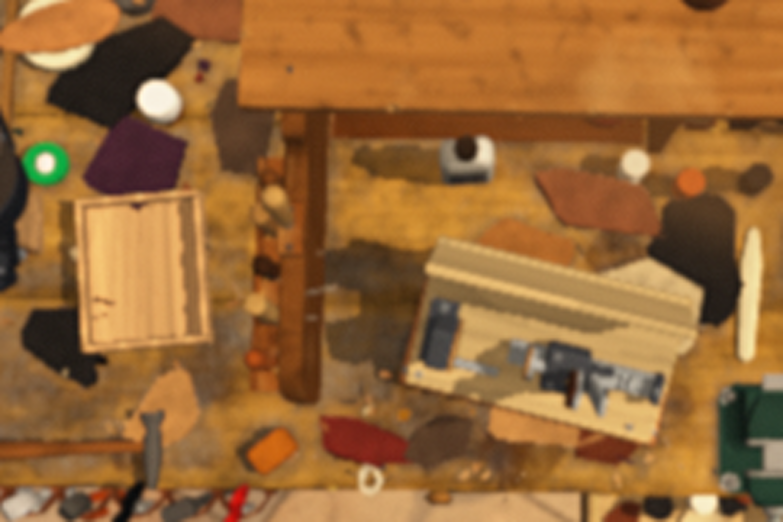

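Run:
```python
from h import *
im,P=cloud('w11')
p,r=pose()
q=P[222:246,288:362].reshape(-1,3)
print(np.isfinite(q).mean(), np.nanmin(load('w11')['d'][222:246,288:362]))
q=q[np.isfinite(q).all(1)]; q=q[np.linalg.norm(q-p,axis=1)<90]
m=q.mean(0);n=np.linalg.svd(q-m,full_matrices=False)[2][2];print(m,n,'tilt of face normal from horiz deg',np.degrees(np.arcsin(n[2])))
q=P[150:330,250:400].reshape(-1,3);q=q[np.isfinite(q).all(1)];q=q[np.linalg.norm(q-p,axis=1)<90]
print(np.percentile(q[:,2],[0,1,50,99,100]),p)
w=P[216:232,284:366];w=w.reshape(-1,3);w=w[np.isfinite(w).all(1)];w=w[np.linalg.norm(w-p,axis=1)<90]; print('low edge',np.percentile(w[:,2],[0,2,10]))
```

```text
0.9938063063063063 0.0
[562.34622887 199.74810413 344.36366936] [-0.08589642  0.99628428  0.00627994] tilt of face normal from horiz deg 0.35981643156890425
[327.19420999 329.76690112 371.24748044 406.99983541 409.26038206] [561.66616607 216.12881392 339.33815498]
low edge [327.19420999 328.1101055  329.51654235]
```

Run:
```python
from h import *
rows([([564.5,209.5,60],PT())],step=30,hand=.3)
```

```text
10
[[0.3,0.0055,-0.0005,0.0274,0.0007,-0.0001,-0.0018],[0.3,0.0055,-0.0005,0.0274,0.0007,-0.0001,-0.0018],[0.3,0.0055,-0.0004,0.0274,0.0007,-0.0001,-0.0018],[0.3,0.0055,-0.0004,0.0274,0.0007,-0.0001,-0.0018],[0.3,0.0055,-0.0004,0.0274,0.0007,-0.0001,-0.0018],[0.3,0.0055,-0.0004,0.0274,0.0007,-0.0001,-0.0018],[0.3,0.0055,-0.0003,0.0274,0.0007,-0.0001,-0.0018],[0.3,0.0055,-0.0003,0.0274,0.0007,-0.0001,-0.0018],[0.3,0.0055,-0.0003,0.0274,0.0007,-0.0001,-0.0018],[0.3,0.0055,-0.0002,0.0274,0.0007,-0.0001,-0.0018]]
```

>>> drive_tool([
  [[0.3, 0.0055, 0, 0.027, 0, 0, -0.002], [0.3, 0.0055, 0, 0.027, 0, 0, -0.002], [0.3, 0.0055, 0, 0.027, 0, 0, -0.002], [0.3, 0.0055, 0, 0.027, 0, 0, -0.002], [0.3, 0.0055, 0, 0.027, 0, 0, -0.002], [0.3, 0.0055, 0, 0.027, 0, 0, -0.002], [0.3, 0.0055, 0, 0.027, 0, 0, -0.002], [0.3, 0.0055, 0, 0.025, 0, 0, -0.002], [0.3, 0.003, 0, 0.015, 0, 0, -0.002], [0.3, 0, 0, 0, 0, 0, 0]],
])

```text
clock: 18.25
position: [557.6, 191.5, 103.0]
ee_rot: [0.733, -0.675, -0.063, -0.059]
contact_force: [-0.6, 0.6, -0.6]
gripper_width: 44.9
```

Run:
```python
from h import *
p,r=pose();print(p,np.degrees((r.inv()*PT()).as_rotvec()),arm.read_state()['contact_force'])
rows([([564.5,209.5,26],PT())],step=10,hand=.3)
```

```text
[557.60925925 191.5479133  102.96320263] [-0.22471591 -0.08373588 -0.92179461] [-0.58960163  0.63708555 -0.56875745]
8
[[0.3,-0.0005,-0.001,0.0099,-0.0005,-0.0002,-0.002],[0.3,-0.0005,-0.001,0.0099,-0.0005,-0.0002,-0.002],[0.3,-0.0005,-0.001,0.0098,-0.0005,-0.0002,-0.002],[0.3,-0.0005,-0.0011,0.0098,-0.0005,-0.0002,-0.002],[0.3,-0.0005,-0.0011,0.0098,-0.0005,-0.0002,-0.002],[0.3,-0.0005,-0.0011,0.0098,-0.0005,-0.0002,-0.002],[0.3,-0.0005,-0.0011,0.0098,-0.0005,-0.0002,-0.002],[0.3,-0.0004,-0.0011,0.0098,-0.0005,-0.0002,-0.002]]
```

Run:
```python
from h import *
rows([([564.5,209.5,85],PT()),([564.5,209.5,40],PT())],step=10,hand=.3)
```

```text
8
[[0.3,-0.0047,-0.0028,0.0069,-0.0013,-0.0005,-0.0054],[0.3,-0.0046,-0.0028,0.0069,-0.0013,-0.0005,-0.0054],[0.3,-0.0046,-0.0028,0.0069,-0.0013,-0.0005,-0.0054],[0.3,0.0016,-0.0,0.0089,0.0,0.0,0.0],[0.3,0.0016,-0.0,0.0089,0.0,0.0,0.0],[0.3,0.0016,-0.0,0.0089,0.0,0.0,0.0],[0.3,0.0016,-0.0,0.0089,0.0,0.0,0.0],[0.3,0.0016,-0.0,0.0089,0.0,0.0,0.0]]
```

>>> drive_tool([
  [[0.3, -0.006, -0.003, 0.006, 0, 0, -0.005], [0.3, -0.006, -0.003, 0.006, 0, 0, -0.005], [0.3, -0.005, -0.002, 0.006, 0, 0, -0.005], [0.3, 0.0015, 0, 0.009, 0, 0, 0], [0.3, 0.0015, 0, 0.009, 0, 0, 0], [0.3, 0.0015, 0, 0.009, 0, 0, 0], [0.3, 0.0015, 0, 0.009, 0, 0, 0], [0.3, 0, 0, 0, 0, 0, 0]],
])

```text
clock: 19.05
position: [566.5, 213.5, 51.6]
ee_rot: [0.738, -0.669, -0.061, -0.063]
contact_force: [-0.4, -0.1, -1.8]
gripper_width: 44.6
```

Run:
```python
from h import *
p,r=pose();print(p,np.degrees((r.inv()*PT()).as_rotvec()),arm.read_state()['contact_force'])
rows([([564.5,209.5,22],PT())],step=6,hand=.3)
```

```text
[566.50006447 213.48122357  51.64079634] [-0.6168221   0.02586337 -0.0052751 ] [-0.43741706 -0.07970873 -1.79386021]
5
[[0.3,0.0018,0.0005,0.0057,-0.0022,0.0001,-0.0],[0.3,0.0018,0.0005,0.0057,-0.0022,0.0001,-0.0],[0.3,0.0018,0.0005,0.0057,-0.0022,0.0001,-0.0],[0.3,0.0018,0.0005,0.0057,-0.0022,0.0001,-0.0],[0.3,0.0018,0.0005,0.0057,-0.0022,0.0001,-0.0]]
```

>>> drive_tool([
  [[0.3, 0.002, 0, 0.006, -0.002, 0, 0], [0.3, 0.002, 0, 0.006, -0.002, 0, 0], [0.3, 0.001, 0, 0.006, -0.002, 0, 0], [0.3, 0.001, 0, 0.006, -0.002, 0, 0], [0.3, 0.001, 0, 0.005, -0.002, 0, 0], [0.3, 0, 0, 0, 0, 0, 0]],
])

```text
clock: 19.65
position: [567.3, 211.2, 19.2]
ee_rot: [0.738, -0.669, -0.065, -0.059]
contact_force: [0.2, -0.7, -0.8]
gripper_width: 44.6
```

Run:
```python
from h import *
p,r=pose();print(p,np.degrees((r.inv()*PT()).as_rotvec()),arm.read_state()['contact_force'])
snap('wrist','w12'); crop('w12',0,0,640,400,1.25,'w12b')
```

```text
[567.34755773 211.18122259  19.21106787] [-0.02062876  0.01880037 -0.02862114] [ 0.20872855 -0.72882681 -0.84353488]
```

View pics/w12b.png

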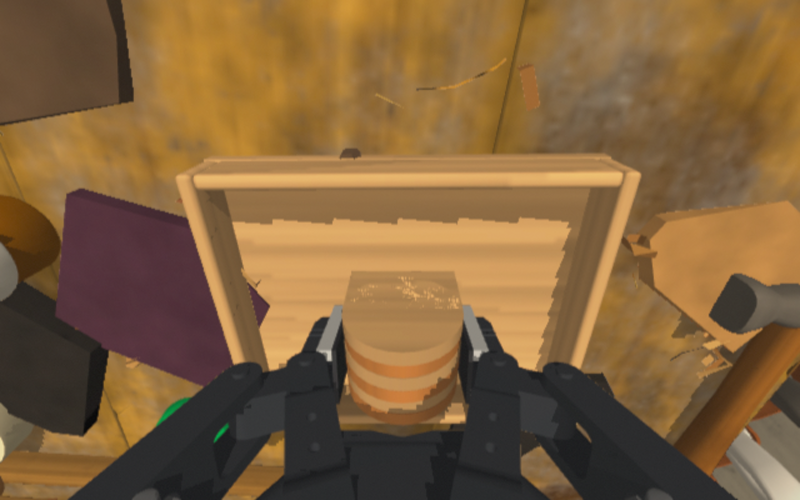

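Bottom is about 9 mm up, floor at 6; lower the last few mm watching force.

>>> drive_tool([
  [[0.3, 0, 0, 0.002, 0, 0, 0], [0.3, 0, 0, 0.002, 0, 0, 0], [0.3, 0, 0, 0, 0, 0, 0]],
])

```text
clock: 20.0
position: [568.1, 212.4, 16.3]
ee_rot: [0.739, -0.668, -0.064, -0.06]
contact_force: [0.9, -0.1, -0.9]
gripper_width: 44.6
```

>>> drive_tool([
  [[0.3, 0, 0, 0.0015, 0, 0, 0], [0.3, 0, 0, 0.001, 0, 0, 0]],
])

```text
clock: 20.2
position: [568.3, 212.6, 16.1]
ee_rot: [0.739, -0.668, -0.064, -0.06]
contact_force: [-2.9, -1.3, 2.7]
gripper_width: 45.0
```

>>> drive_tool([
  [[0.3, 0, 0, 0.001, 0, 0, 0], [0.6, 0, 0, 0, 0, 0, 0], [0.75, 0, 0, 0, 0, 0, 0], [0.75, 0, 0, 0, 0, 0, 0], [0.75, 0, 0, 0, 0, 0, 0]],
])

```text
clock: 20.7
position: [569.2, 213.2, 16.2]
ee_rot: [0.739, -0.668, -0.063, -0.061]
contact_force: [0.1, 0.3, 0.4]
gripper_width: 64.2
```

Run:
```python
from h import *
p,r=pose();print(p,np.degrees((r.inv()*PT()).as_rotvec()),arm.read_state()['contact_force'],arm.read_state()['gripper_width'])
snap('wrist','w13'); crop('w13',0,0,640,400,1.25,'w13b')
U=r.inv().apply([0,0,1]);print(U)
```

```text
[569.21906567 213.22386094  16.2375633 ] [-0.34631482  0.10776588  0.14830509] [0.07530273 0.31808529 0.44929737] 64.19726658518638
[-0.17549187 -0.00640334 -0.98446006]
```

View pics/w13b.png

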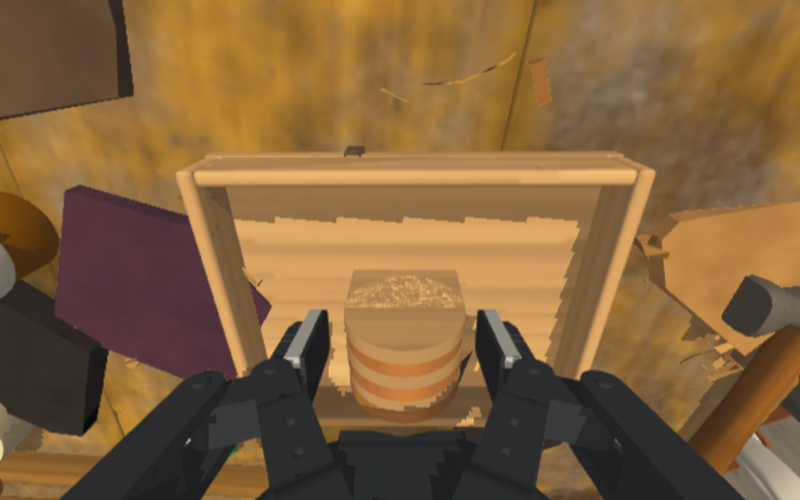

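>>> drive_tool([
  [[0.75, -0.001, 0, -0.008, 0, 0, 0], [0.75, -0.002, 0, -0.012, 0, 0, 0], [0.75, -0.003, 0, -0.018, 0, 0, 0], [0.75, -0.003, 0, -0.02, 0, 0, 0], [0.75, -0.004, 0, -0.025, 0, 0, 0], [0.75, -0.005, 0, -0.03, 0, 0, 0], [0.75, -0.005, 0, -0.03, 0, 0, 0], [0.75, -0.005, 0, -0.03, 0, 0, 0], [0.75, -0.005, 0, -0.03, 0, 0, 0], [0.75, 0, 0, 0, 0, 0, 0]],
])

```text
clock: 21.75
position: [568.6, 209.0, 239.5]
ee_rot: [0.739, -0.667, -0.061, -0.064]
contact_force: [0.9, 0.1, 0.3]
gripper_width: 64.6
```

Run:
```python
from h import *
s=arm.read_state();print(s['position'],s['contact_force'],s['clock'])
snap('wrist','w14'); crop('w14',0,0,640,400,1.25,'w14b'); snap('top','top3'); crop('top3',150,100,420,280,2.9,'top3b')
im,P=cloud('w14');q=P.reshape(-1,3)
k=np.isfinite(q).all(1)&(abs(q[:,0]-565)<50)&(abs(q[:,1]-207)<45)&(q[:,2]>36)&(q[:,2]<75)
t=q[k];print(k.sum(),np.percentile(t,[1,50,99],axis=0).round(1))
tt=t[t[:,2]>np.percentile(t[:,2],99.9)-6];print('top',tt.mean(0),cv2.minAreaRect(tt[:,:2].astype(np.float32)))
a,b=cloud('top3');
for lo,hi in ((19,28),):
  import itertools
```

```text
[568.56969301 209.03288192 239.46832882] [0.92255785 0.08871916 0.29015219] 21.75
1279 [[546.6 191.6  37.2]
 [568.8 208.   53.4]
 [591.1 229.6  57.6]]
top [568.55236534 210.20993233  55.378779  ] ((568.030517578125, 211.2450714111328), (29.243770599365234, 36.65043640136719), 6.773124694824219)
```

View pics/w14b.png

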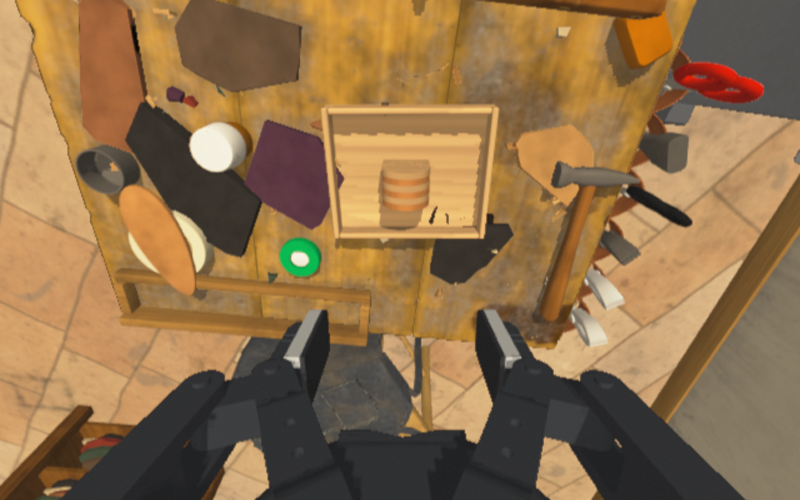

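View pics/top3b.png

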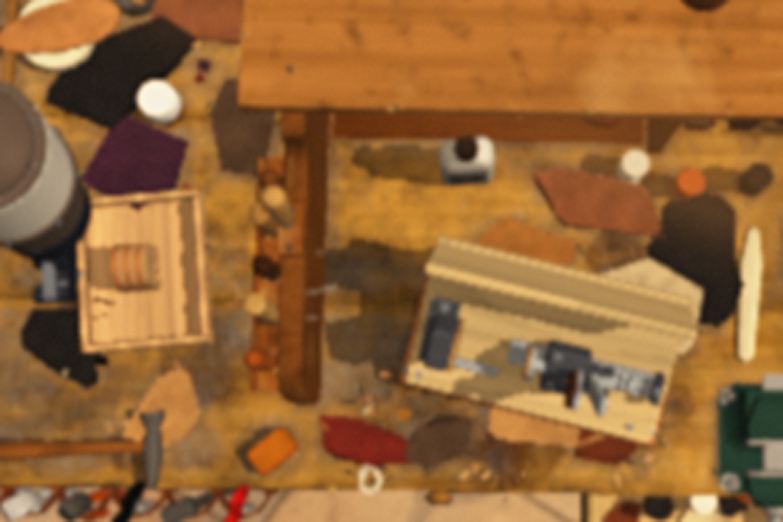

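```bash
python3 -c "
from bench import arm
print(arm.job_done())"
```

```text
the job is handed in; nothing more can be done
None
```

The clamp is open and the heel block is standing in the tray. I handed the job in at 21.9 s of the 64 s.

- **Clamp:** I squeezed the pawl tail home and slid the jaw back about 40 mm to its stop. After release, the wrist picture puts it at roughly 37 mm back.
- **Block:** I gripped it by its free x sides, lifted it square out of the bed and carried it over the partition. I lowered it until the tray floor took about 3 N, then let go.
- **Last checks:**
  - The block stands upright, with its top at about 57 mm (6 mm floor plus 51 mm block).
  - It is about 4 mm from the tray's middle in x and in y.
  - The hand is about 24 cm above the bench, touching nothing.
  - The bottle, spool and wax block look unmoved in the last top picture; I did not measure them.

**Deviations:**
- My first straight approach to the block brought joint 5 to its -0.16 limit. I backed out and leaned the hand 10° along the clamp instead.
- Pressing the jaw against its stop briefly read about 37 N at the wrist, from the fingers on the grip.

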